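# Reassemble the belt drive on the electronics bench

## Task

Put the small belt drive back together: onto the flat motor's shaft thread first the flywheel, then the spacer collar on it, then the drive pulley on top; and put the idler roller on the bracket's pin. Every part must sit flat and fully down on what is below it, the same way up as it lies now; leave the multimeter, the calculator and the screwdriver where they lie.

Things in the scene. Friction and masses are not known exactly. Their poses are not given: they have to be found in the camera images.
- motor_seat (a point): The flat motor, fixed to the bench: a 76 mm square aluminium plate 6 mm thick carrying a dark round can 56 mm across, whose flat top is 24 mm above the bench. An upright steel shaft 12 mm in diameter rises 32 mm from the can's top (its last 8 mm taper to 4 mm). The point lies on the shaft's axis at the can's top, where the shaft starts; z is up along the shaft.
- bracket_seat (a point): The idler bracket, fixed to the bench: a 30 mm square aluminium post on a 70 by 44 mm foot; the post's flat top is 44 mm above the bench. An upright steel pin 10 mm in diameter rises 16 mm from it (its last 6 mm taper to 4 mm). The point lies on the pin's axis at the post's top, where the pin starts; z is up along the pin.
- flywheel_mid (a point): The flywheel: the widest of the four loose parts, a plain steel disc 68 mm in diameter and 10 mm thick with a ring of six small dark dimples and a 20 mm bore through its middle, about 0.2 kg. Origin of the listed point: on its axis, 5 mm above its underside. It lies flat on the bench at the start, axis upright.
- collar_mid (a point): The spacer collar: a plain short steel tube 40 mm in outer diameter and 14 mm tall, with a 20 mm bore. Origin of the listed point: on its axis, 7 mm above its underside. It lies flat on the bench at the start, axis upright.
- pulley_mid (a point): The drive pulley: an aluminium wheel 56 mm in diameter with a belt groove, its grooved rim 14 mm thick, with a narrower raised hub (30 mm across, 4 mm higher than the rim) facing up, and a 20 mm bore. Origin of the listed point: on its axis, 7 mm above its underside. It lies flat on the bench at the start, axis upright.
- roller_mid (a point): The idler roller: the tallest loose part, a black plastic reel 46 mm in diameter over its two flanges (40 mm between them; each flange 4 mm thick) and 26 mm tall, with an 18 mm bore. Origin of the listed point: on its axis, 13 mm above its underside. It lies flat on the bench at the start, axis upright.
- meter: Bystander: an orange multimeter lying on its back, 150 by 76 by 34 mm, its long side along its x axis; origin at the centre of its underside.
- calculator: Bystander: a black pocket calculator, 150 by 76 by 16 mm, its long side along its x axis; origin at the centre of its underside.
- screwdriver: Bystander: a screwdriver lying on the bench along its x axis, 200 mm long, red handle 26 mm thick towards -x; origin at mid-length, on the bench below it.
Not all that is in view belongs to the job. What is shaped like the part that bears flywheel_mid but pink is not meant. Leave any blue look-alike of the part that bears collar_mid alone.

How it is judged:
By the outcome, as a careful person would: the job done as asked, in the order asked, and still so for the second after the job is handed in, with the robot touching nothing.
It also fails if it takes over 115 s, if anything falls off the work surface, if the arm or the gripper's body presses on something with over 40 N, if the wrist force passes 120 N, or if a joint passes its speed limit or range.

## Robot

A 6-joint arm with a two-finger parallel gripper is mounted at the origin on the work surface. World frame = base frame: x ahead of the robot, y to its left, z up, the work surface at z = 0. Lengths are in mm, angles in rad, forces in N, time in s.
With the tool pointing down it reaches from about 275 to 750 mm from the base axis. Payload 10.2 kg.
Tool frame: the origin (TCP) lies at the very end of the fingers, on their centre line; the grasp point (between the pads) lies 19 mm behind it (ctrl.pinch_z is the distance from the TCP to the grasp point, in mm); y points along the fingers, z is the direction in which the jaws open and shut, and the axes are right-handed (so a half turn about y gives the same grasp; the last joint's range is limited). The gripper opens to 85 mm and grips with 20 to 120 N. Pads are 22 mm wide; open, the fingers measure 114 mm over their backs; the gripper's body (76 mm by 85 mm) begins 54 mm behind the grasp point. The pads swing forward as they close: fully open they stand 13 mm farther back than shut.
Start: joints at [-1.442, 0.313, 1.498, -0, 1.331, -0.223], TCP at [180.896, -492.857, 231.294] pointing down, gripper open.
Joint ranges: [-2.94, 2.94], [-0.97, 2.17], [0.19, 2.56], [-1.23, 4.37], [0.02, 3.11], [-2.88, 2.88]. Speed limits (rad/s): [2.39, 2.39, 3.01, 3.14, 3.14, 3.14].

## Interface

Orientations are given as a unit quaternion [w, x, y, z].
In Python, from rig import sense, eyes, ctrl gives the robot as it stands. The module is installed in compiled form; this text tells all that it offers.
- The arm moves only by the shell command python3 -m handwheel 'ROWS' [FORCE]. ROWS is JSON, a list of rows, each an object of numbers: "grip": the finger opening in mm, from 0 to 85.4; "tx", "ty", "tz": the shift along the tool's x, y, z in mm; "wx", "wy", "wz": the turn, a rotation vector about the tool's x, y, z in rad. In form: [{"grip": .., "tx": .., "ty": .., "tz": .., "wx": .., "wy": .., "wz": ..}, ...]. A call has 1 to 10 rows; each row shifts and turns the commanded pose from where the row before left it, along the tool's axes as they then stand; what a row does not reach is not made up. A row lasts 1/12 s, in which the tool goes at most 41.7 mm and 7.16 degrees, less where a joint would pass 70% of its speed; a pose out of reach is approached as far as the arm can. A call is refused whole if a number of a shift passes 41.7 or a number of a turn 0.125, either way. A call with a gripper value outside its range is refused whole. The fingers move at their own pace and stop on an object; FORCE is the grip in N (left out, the last holds). Time passes only in rows, so rows that do not move let the fingers close. It gives the time, the measured TCP pose, the force and the opening at its end, in the units of the state.
- sense(): the state, without advancing time (a new reading comes with each control period).
- eyes.capture(name): name is "scene" or "top"; returns a dict with "pixels" (400x640x3 uint8, red, green, blue), "mtx" (3x3 intrinsics, pixels), "dist" ([k1, k2, p1, p2, k3] as OpenCV has them; the pictures are not rectified), "R" (3x3) and "t" (3): a world point X has camera coordinates R X + t. Camera axes: x right, y down, z forward; pixel columns grow to the right and rows downward; lengths in mm; the calibration is good to about 2 mm. A picture is of the moment at which its call begins. There is no depth.
- ctrl.finish_job(): hands the job in, once; it reports no verdict.
The state is a dict: "time_s": time; "joints": joint angles; "dq": joint speeds; "tau": joint torques, N m; "eef_pos": TCP position; "ee_rot": TCP orientation; "force": force on the tool from outside, world axes, zero at the start; "wrist_torque": the same for the moment, N m; "grip_width": opening from 0.0 (shut) to 1.0 (fully open).
Only numpy, scipy, OpenCV 4.12 (cv2) and the standard library are available. Lean on these libraries where they do the work, as an engineer would, in place of code of your own. Each camera call takes 0.05 s, during which the arm holds its last target.

## Working session

There is one attempt and no reset: what is moved stays moved. The work goes in short steps, Python scripts to look and compute and a shell command to move; the robot and the scene stay as the last step left them, time stands still between calls to the robot, and variables do not carry over. Pictures are saved under pics/ and viewed, and the job is handed in when it is done.

```bash
mkdir -p pics
python3 - <<'E'
from rig import sense, eyes, ctrl
import cv2,numpy as np
for n in("scene","top"):
    c=eyes.capture(n); cv2.imwrite(f"pics/{n}0.png",c["pixels"][:,:,::-1]); print(n,c["mtx"],c["dist"],c["R"],c["t"])
print(sense(),ctrl.pinch_z)
E
```

```text
scene [[503.1381916    0.         321.14589426]
 [  0.         503.1381916  202.71538281]
 [  0.           0.           1.        ]] [0.00701864 0.         0.         0.         0.        ] [[ 0.24057597  0.97056006  0.01167777]
 [ 0.78466577 -0.1873878  -0.59091915]
 [-0.57133425  0.15132409 -0.80664626]] [-124.52207343 -391.05391883 1657.9599564 ]
top [[462.65829495   0.         313.47526426]
 [  0.         462.65829495 194.63560199]
 [  0.           0.           1.        ]] [-0.03572715  0.          0.          0.          0.        ] [[ 0.02450445 -0.99958839  0.01491905]
 [-0.99556601 -0.02575614 -0.09047068]
 [ 0.0908177  -0.01263596 -0.99578737]] [ -17.52721914  543.91160201 1304.83788427]
{'time_s': 0.1, 'joints': array([-1.44238438e+00,  3.13404379e-01,  1.49838327e+00, -1.19124507e-05,
        1.33102894e+00, -2.23424798e-01]), 'dq': array([ 7.32836798e-04, -2.12682634e-03, -2.80791731e-03,  1.62697071e-03,
        3.92751473e-05, -1.26745140e-03]), 'tau': array([ 1.76164554e-03, -4.12898433e+01, -2.60140890e+01, -1.85045301e-04,
        3.05809350e-03, -1.42845676e-05]), 'eef_pos': array([ 180.86811225, -492.59894021,  230.77868279]), 'ee_rot': array([ 0.12376989, -0.12373696,  0.69662559, -0.69576071]), 'force': array([ 0.13202642, -0.09730131,  0.17378658]), 'wrist_torque': array([ 0.02851254, -0.024087  , -0.00608436]), 'grip_width': 0.9988906788170825} 18.700000000000003
```

View pics/scene0.png

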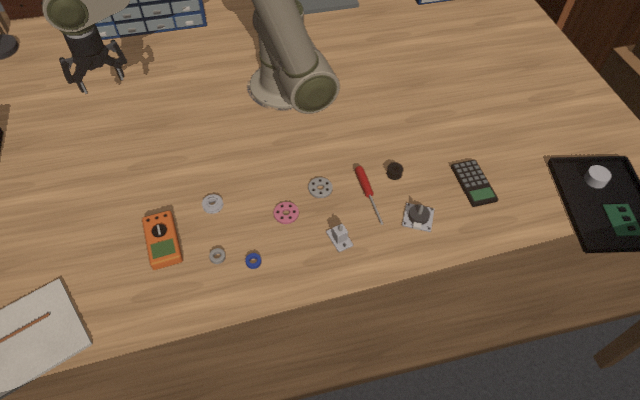

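View pics/top0.png

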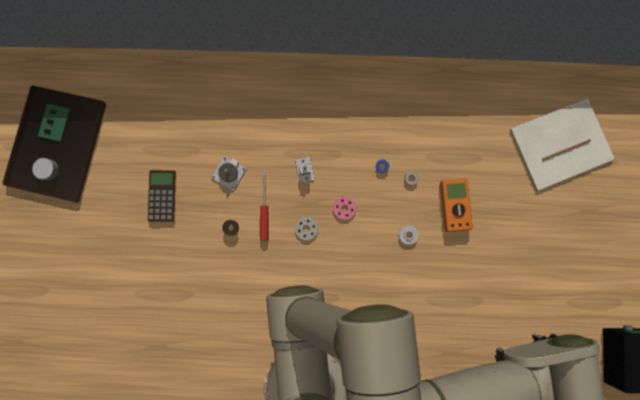

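The scene view shows grey flywheel (320,187), pink look-alike (286,212), pulley (212,203), grey collar (217,256), blue look-alike (253,261), roller (395,171), motor (418,215) and bracket (340,237). In the top view these are flywheel (306,229), pink (344,208), pulley (408,236), collar (411,179), blue (382,167), roller (231,228), motor (228,173) and bracket (305,170). I choose the grey, non-pink, non-blue ones and check them in a crop.

```bash
cat > h.py <<'E'
import cv2,numpy as np
from rig import sense,eyes,ctrl
def cap(n,f=None):
    c=eyes.capture(n)
    if f: cv2.imwrite("pics/"+f,c["pixels"][:,:,::-1])
    return c
def ray(c,uv,z):
    p=cv2.undistortPoints(np.array([[uv]],float),c["mtx"],np.array(c["dist"]))[0,0]
    d=c["R"].T@np.array([p[0],p[1],1]); o=-c["R"].T@c["t"]
    return (o+d*(z-o[2])/d[2])
def proj(c,X):
    return cv2.projectPoints(np.array(X,float).reshape(-1,3),cv2.Rodrigues(c["R"])[0],c["t"],c["mtx"],np.array(c["dist"]))[0].reshape(-1,2)
E
python3 - <<'E'
from h import *
s=cv2.imread("pics/scene0.png");t=cv2.imread("pics/top0.png")
a=cv2.resize(t[145:250,215:425],None,fx=3.8,fy=3.8,interpolation=cv2.INTER_CUBIC);cv2.imwrite("pics/ct.png",a[:600,:800])
a=cv2.resize(s[150:275,195:445],None,fx=3.2,fy=3.2,interpolation=cv2.INTER_CUBIC);cv2.imwrite("pics/cs.png",a)
E
```

```text
(no output)
```

View pics/ct.png

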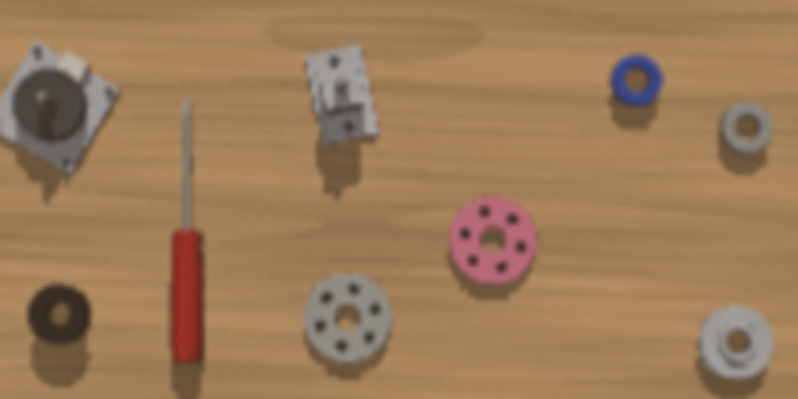

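View pics/cs.png

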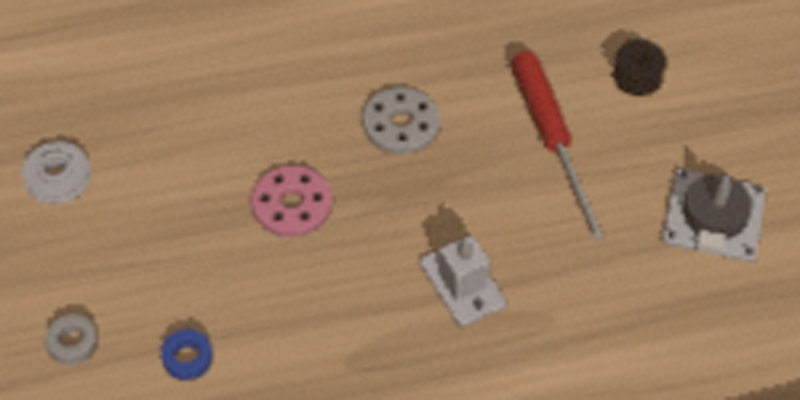

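```bash
python3 - <<'E'
from h import *
S=cap("scene");T=cap("top")
for n,c in(("scene",S),("top",T)): print(n,"cam pos",-c["R"].T@c["t"])
seeds={"fly":((320,187),(306,229),5,22),"col":((217,256),(411,179),7,13),"pul":((212,203),(408,236),7,18),"rol":((395,171),(231,228),13,15),"motor":((418,215),(228,173),6,27),"brk":((340,237),(305,170),6,24)}
for k,(su,tu,z,r) in seeds.items():
    for n,c,uv in(("scene",S,su),("top",T,tu)):
        im=c["pixels"];x,y=uv
        rr=r
        hsv=cv2.cvtColor(im,cv2.COLOR_RGB2HSV)
        crop=hsv[y-rr:y+rr+1,x-rr:x+rr+1]
        if k=="rol": m=(crop[...,2]<70)
        else: m=(crop[...,1]<75)
        m=m.astype(np.uint8)
        nl,l,st,ce=cv2.connectedComponentsWithStats(m)
        i=1+np.argmax(st[1:,4]); mm=(l==i).astype(np.uint8)
        cn=max(cv2.findContours(mm,cv2.RETR_EXTERNAL,cv2.CHAIN_APPROX_NONE)[0],key=cv2.contourArea)
        h=cv2.convexHull(cn); M=cv2.moments(h)
        cu=np.array([M["m10"]/M["m00"]+x-rr,M["m01"]/M["m00"]+y-rr])
        print(k,n,"area",st[i,4],st[i,:4],cu.round(1),ray(c,cu,z).round(1))
        if k in("motor","brk"):
            b=cv2.boxPoints(cv2.minAreaRect(cn)); print("   box",[ray(c,p+[x-rr,y-rr],z)[:2].round(0).tolist() for p in b])
E
python3 - <<'E'
from h import *
s=cv2.imread("pics/scene0.png");t=cv2.imread("pics/top0.png")
def c(i,x,y,r=22): return cv2.resize(i[y-r:y+r,x-r:x+r],(390,290 if 0 else 390),interpolation=cv2.INTER_NEAREST)
cv2.imwrite("pics/mot.png",np.hstack([c(s,418,213),c(t,228,173)]))
cv2.imwrite("pics/brk.png",np.hstack([c(s,340,236),c(t,305,170)]))
E
```

```text
scene cam pos [1284.05295587 -203.31185784 1107.76009416]
top cam pos [ 423.42702286   12.97694097 1348.8106219 ]
fly scene area 386 [10 12 25 21] [319.9 187.1] [450.   13.1   5. ]
fly top area 409 [11 10 23 24] [306.  228.4] [447.4  15.3   5. ]
col scene area 186 [ 5  5 16 16] [216.8 255.5] [ 603.  -291.3    7. ]
col top area 125 [ 7  6 13 14] [411.  178.2] [ 601.7 -289.1    7. ]
pul scene area 339 [ 7  9 23 20] [212.1 203.5] [ 438.7 -284.     7. ]
pul top area 300 [ 9  7 20 20] [408.3 234.6] [ 436.3 -282.2    7. ]
rol scene area 210 [ 7  7 16 17] [394.3 170.8] [447.9 230.7  13. ]
rol top area 141 [ 7  8 15 14] [230.2 227.5] [444.1 233.2  13. ]
motor scene area 713 [11 15 33 29] [418.  216.9] [609.3 243.4   6. ]
   box [[628.0, 189.0], [555.0, 228.0], [590.0, 299.0], [661.0, 258.0]]
motor top area 710 [10 10 35 35] [228.5 172.5] [604.3 245.8   6. ]
   box [[588.0, 299.0], [661.0, 260.0], [622.0, 192.0], [550.0, 231.0]]
brk scene area 452 [10 11 28 28] [339.7 237.5] [623.   23.4   6. ]
   box [[594.0, -8.0], [579.0, 43.0], [653.0, 53.0], [668.0, 4.0]]
brk top area 377 [14 11 20 26] [304.4 169.4] [619.4  24.4   6. ]
   box [[649.0, 55.0], [659.0, 10.0], [590.0, -6.0], [579.0, 39.0]]
```

View pics/mot.png

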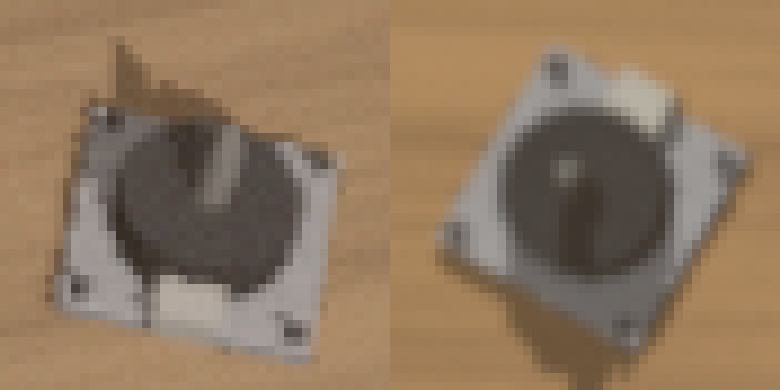

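View pics/brk.png

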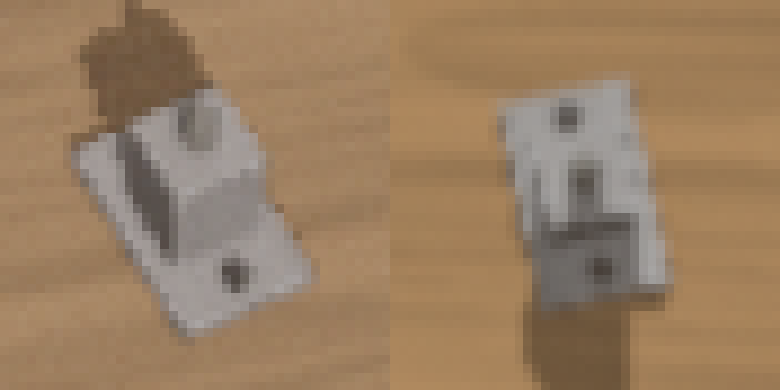

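Run:
```python
from h import *
from scipy.spatial.transform import Rotation as Ro
q=sense()["ee_rot"];print(Ro.from_quat([q[1],q[2],q[3],q[0]]).as_matrix().round(3))
S=eyes.capture("scene");T=eyes.capture("top")
P=lambda c,u,z:ray(c,u,z).round(1)
print("holes",P(S,(418.06,215.8),6),P(T,(228.5,172.8),6))
print("tip S",P(S,(421.7,205.2),56),"T",P(T,(225.5,169.7),56),"canT",P(T,(206+198/8.864-.5,151+192/8.864-.5),24))
for n,M in(("mot",[605,245]),("brk",[621,24])):
  zz=(24,56) if n=="mot" else (44,60)
  for c,nm,o in((S,"S",(396,191) if n=="mot" else (318,214)),(T,"T",(206,151) if n=="mot" else (283,148))):
    print(n,nm,[(((proj(c,[*M,z])[0]+.5-o)*8.864).round(0)).tolist() for z in zz])
for u in((264,185),(264,222),(344,208),(382,167)): print(P(T,u,8))
```

```text
[[-0.939 -0.     0.345]
 [-0.345  0.001 -0.939]
 [-0.    -1.    -0.001]]
holes [605.9 244.7   6. ] [603.5 245.8   6. ]
tip S [607.3 245.3  56. ] T [605.4 246.   56. ] canT [602.9 244.7  24. ]
mot S [[210.0, 187.0], [228.0, 124.0]]
mot T [[197.0, 186.0], [180.0, 172.0]]
brk S [[203.0, 135.0], [206.0, 104.0]]
brk T [[195.0, 172.0], [195.0, 165.0]]
[570.2 140.7   8. ]
[462.6 137.1   8. ]
[509.  -93.7   8. ]
[ 632.3 -203.1    8. ]
```

```bash
python3 -m handwheel '[{"wy":0.117},{"wy":0.117},{"wy":0.118},{"tx":-18,"tz":-34},{"tx":-18,"tz":-34},{"tx":-18,"tz":-34},{"tx":-18,"tz":-34},{"tx":-18,"tz":-34},{"tx":-18,"tz":-34},{"tx":-18,"tz":-34}]'; python3 -c "
from h import *
print(sense()['joints'])"
```

```text
[-1.44241292e+00  3.13097493e-01  1.49792477e+00 -1.48381910e-05
  1.33103917e+00 -2.23401931e-01]invalid input
```

```bash
python3 -m handwheel '[{"grip":85,"tx":0,"ty":0,"tz":0,"wx":0,"wy":0.117,"wz":0},{"grip":85,"tx":0,"ty":0,"tz":0,"wx":0,"wy":0.117,"wz":0},{"grip":85,"tx":0,"ty":0,"tz":0,"wx":0,"wy":0.118,"wz":0},{"grip":85,"tx":-18,"ty":0,"tz":-34,"wx":0,"wy":0,"wz":0},{"grip":85,"tx":-18,"ty":0,"tz":-34,"wx":0,"wy":0,"wz":0},{"grip":85,"tx":-18,"ty":0,"tz":-34,"wx":0,"wy":0,"wz":0},{"grip":85,"tx":-18,"ty":0,"tz":-34,"wx":0,"wy":0,"wz":0}]' 40; python3 -c "
from h import *
print(sense()['joints'])"
```

```text
time_s: 0.88
eef_pos: [253.3, -355.2, 231.1]
ee_rot: [-0.0, 0.0, 0.707, -0.707]
force: [0.5, 0.1, 0.5]
grip_width: 0.993
[-1.22129997e+00  1.15776211e-01  1.74443047e+00  9.74296721e-05
  1.28155372e+00  3.50460654e-01]
```

```bash
python3 -m handwheel '[{"grip":85,"tx":-18,"ty":0,"tz":-34,"wx":0,"wy":0,"wz":0},{"grip":85,"tx":-18,"ty":0,"tz":-34,"wx":0,"wy":0,"wz":0},{"grip":85,"tx":-18,"ty":0,"tz":-34,"wx":0,"wy":0,"wz":0},{"grip":85,"tx":-18,"ty":0,"tz":-34,"wx":0,"wy":0,"wz":0},{"grip":85,"tx":-18,"ty":0,"tz":-34,"wx":0,"wy":0,"wz":0},{"grip":85,"tx":-18,"ty":0,"tz":-34,"wx":0,"wy":0,"wz":0},{"grip":85,"tx":-18,"ty":0,"tz":-34,"wx":0,"wy":0,"wz":0},{"grip":85,"tx":-18,"ty":0,"tz":-34,"wx":0,"wy":0,"wz":0},{"grip":85,"tx":-18,"ty":0,"tz":-34,"wx":0,"wy":0,"wz":0},{"grip":85,"tx":-18,"ty":0,"tz":-34,"wx":0,"wy":0,"wz":0}]'
python3 -m handwheel '[{"grip":85,"tx":-15.7,"ty":0,"tz":-29.2,"wx":0,"wy":0,"wz":0},{"grip":85,"tx":0,"ty":40,"tz":0,"wx":0,"wy":0,"wz":0},{"grip":85,"tx":0,"ty":40,"tz":0,"wx":0,"wy":0,"wz":0},{"grip":85,"tx":0,"ty":40,"tz":0,"wx":0,"wy":0,"wz":0},{"grip":85,"tx":0,"ty":40,"tz":0,"wx":0,"wy":0,"wz":0},{"grip":85,"tx":0,"ty":31,"tz":0,"wx":0,"wy":0,"wz":0},{"grip":85,"tx":0,"ty":0,"tz":0,"wx":0,"wy":0,"wz":0},{"grip":85,"tx":0,"ty":0,"tz":0,"wx":0,"wy":0,"wz":0}]'
python3 - <<'E'
from h import *
S=cap("scene");T=cap("top")
a=cv2.resize(S["pixels"][140:240,270:400,::-1],None,fx=4,fy=4)
b=cv2.resize(T["pixels"][165:265,250:350,::-1],None,fx=4,fy=4);cv2.imwrite("pics/f1.png",np.hstack([a[:, :400],b]))
E
```

```text
time_s: 1.72
eef_pos: [433.5, -14.9, 231.5]
ee_rot: [-0.0, -0.0, -0.707, 0.707]
force: [0.8, -1.7, 0.8]
grip_width: 0.994
time_s: 2.38
eef_pos: [448.4, 12.4, 40.2]
ee_rot: [-0.001, -0.001, 0.707, -0.707]
force: [-0.5, 0.6, 0.3]
grip_width: 0.995
```

View pics/f1.png

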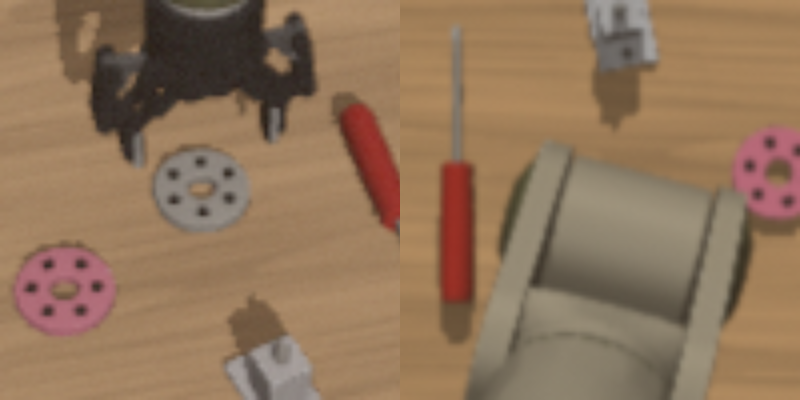

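Run:
```python
from h import *
S=eyes.capture("scene")
for z in(40,46,53): print(z,ray(S,(304.2,180.5),z).round(1),ray(S,(338,174),z).round(1))
print(sense()["eef_pos"])
```

```text
40 [444.4 -29.8  40. ] [443.6  65.6  40. ]
46 [449.2 -30.8  46. ] [448.3  64.   46. ]
53 [454.7 -31.9  53. ] [453.9  62.3  53. ]
[450.05684181  11.99744304  42.37711169]
```

```bash
python3 -m handwheel '[{"grip":85,"tx":0,"ty":20,"tz":-2,"wx":0,"wy":0,"wz":0},{"grip":85,"tx":0,"ty":15,"tz":0,"wx":0,"wy":0,"wz":0},{"grip":85,"tx":0,"ty":5,"tz":0,"wx":0,"wy":0,"wz":0},{"grip":85,"tx":0,"ty":2,"tz":0,"wx":0,"wy":0,"wz":0},{"grip":85,"tx":0,"ty":0,"tz":0,"wx":0,"wy":0,"wz":0},{"grip":85,"tx":0,"ty":0,"tz":0,"wx":0,"wy":0,"wz":0}]'
python3 -m handwheel '[{"grip":85,"tx":0,"ty":2,"tz":0,"wx":0,"wy":0,"wz":0},{"grip":85,"tx":0,"ty":0,"tz":0,"wx":0,"wy":0,"wz":0},{"grip":85,"tx":0,"ty":0,"tz":0,"wx":0,"wy":0,"wz":0}]'
```

```text
time_s: 3.03
eef_pos: [449.4, 14.1, -0.6]
ee_rot: [-0.001, -0.001, -0.707, 0.707]
force: [-0.3, -0.1, 0.4]
grip_width: 0.992
time_s: 3.28
eef_pos: [448.9, 14.3, -3.4]
ee_rot: [-0.0, -0.0, -0.707, 0.707]
force: [-0.9, -0.2, -0.7]
grip_width: 0.997
```

```bash
python3 -m handwheel '[{"grip":85,"tx":0,"ty":2,"tz":0,"wx":0,"wy":0,"wz":0},{"grip":85,"tx":0,"ty":0,"tz":0,"wx":0,"wy":0,"wz":0}]'
python3 -m handwheel '[{"grip":64,"tx":0,"ty":0,"tz":0,"wx":0,"wy":0,"wz":0},{"grip":62,"tx":0,"ty":0,"tz":0,"wx":0,"wy":0,"wz":0},{"grip":60,"tx":0,"ty":0,"tz":0,"wx":0,"wy":0,"wz":0},{"grip":60,"tx":0,"ty":0,"tz":0,"wx":0,"wy":0,"wz":0},{"grip":60,"tx":0,"ty":0,"tz":0,"wx":0,"wy":0,"wz":0}]' 40
python3 - <<'E'
from h import *
S=cap("scene")
cv2.imwrite("pics/f2.png",cv2.resize(S["pixels"][140:240,270:400,::-1],None,fx=5,fy=5))
E
```

```text
time_s: 3.45
eef_pos: [448.6, 14.3, -5.9]
ee_rot: [-0.0, -0.0, 0.707, -0.707]
force: [0.1, 0.0, 0.3]
grip_width: 0.995
time_s: 3.87
eef_pos: [448.9, 14.2, -5.2]
ee_rot: [-0.0, -0.0, -0.707, 0.707]
force: [-2.1, -0.4, 8.8]
grip_width: 0.767
```

View pics/f2.png

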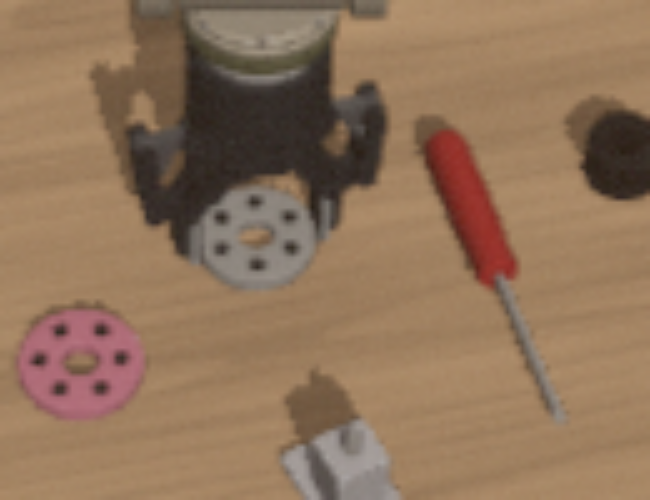

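```bash
python3 -m handwheel '[{"grip":60,"tx":0,"ty":-1,"tz":0,"wx":0,"wy":0,"wz":0},{"grip":60,"tx":0,"ty":0,"tz":0,"wx":0,"wy":0,"wz":0},{"grip":60,"tx":0,"ty":0,"tz":0,"wx":0,"wy":0,"wz":0}]' 60
python3 -m handwheel '[{"grip":60,"tx":0,"ty":-5,"tz":0,"wx":0,"wy":0,"wz":0},{"grip":60,"tx":0,"ty":-10,"tz":0,"wx":0,"wy":0,"wz":0},{"grip":60,"tx":0,"ty":-25,"tz":0,"wx":0,"wy":0,"wz":0},{"grip":60,"tx":0,"ty":-30,"tz":0,"wx":0,"wy":0,"wz":0},{"grip":60,"tx":0,"ty":0,"tz":0,"wx":0,"wy":0,"wz":0},{"grip":60,"tx":0,"ty":0,"tz":0,"wx":0,"wy":0,"wz":0}]' 60
python3 - <<'E'
from h import *
S=cap("scene")
cv2.imwrite("pics/f3.png",cv2.resize(S["pixels"][110:210,250:380,::-1],None,fx=5,fy=5))
E
```

```text
time_s: 4.17
eef_pos: [448.7, 14.3, -4.7]
ee_rot: [-0.0, 0.0, 0.707, -0.707]
force: [-0.7, 0.6, 1.7]
grip_width: 0.763
time_s: 4.67
eef_pos: [449.4, 14.2, 66.7]
ee_rot: [-0.001, -0.001, -0.707, 0.707]
force: [0.1, 0.9, -2.3]
grip_width: 0.76
```

View pics/f3.png

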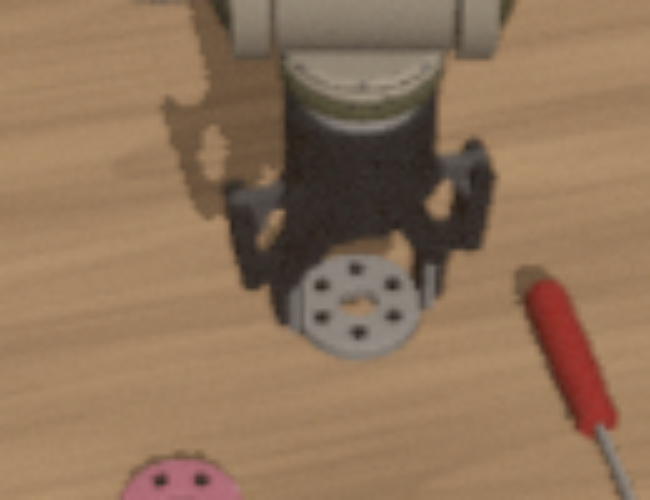

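```bash
python3 -m handwheel '[{"grip":60,"tx":-10,"ty":-10,"tz":-15,"wx":0,"wy":0,"wz":0},{"grip":60,"tx":-19,"ty":-10,"tz":-28,"wx":0,"wy":0,"wz":0},{"grip":60,"tx":-19,"ty":-5,"tz":-28,"wx":0,"wy":0,"wz":0},{"grip":60,"tx":-19,"ty":0,"tz":-28,"wx":0,"wy":0,"wz":0},{"grip":60,"tx":-19,"ty":0,"tz":-28,"wx":0,"wy":0,"wz":0},{"grip":60,"tx":-19,"ty":0,"tz":-28,"wx":0,"wy":0,"wz":0},{"grip":60,"tx":-19,"ty":0,"tz":-28,"wx":0,"wy":0,"wz":0},{"grip":60,"tx":-19,"ty":0,"tz":-28,"wx":0,"wy":0,"wz":0},{"grip":60,"tx":-13,"ty":0,"tz":-20,"wx":0,"wy":0,"wz":0},{"grip":60,"tx":0,"ty":0,"tz":0,"wx":0,"wy":0,"wz":0}]' 60
python3 -m handwheel '[{"grip":60,"tx":0,"ty":0,"tz":0,"wx":0,"wy":0,"wz":0},{"grip":60,"tx":0,"ty":0,"tz":0,"wx":0,"wy":0,"wz":0}]' 60
python3 - <<'E'
from h import *
S=cap("scene","s4.png");T=cap("top","t4.png");print(sense()["eef_pos"])
a=cv2.resize(S["pixels"][150:250,370:470,::-1],None,fx=4,fy=4)
b=cv2.resize(T["pixels"][120:220,180:280,::-1],None,fx=4,fy=4);cv2.imwrite("pics/f4.png",np.hstack([a,b]))
E
```

```text
time_s: 5.55
eef_pos: [605.2, 248.6, 87.9]
ee_rot: [0.0, -0.002, 0.707, -0.707]
force: [-0.1, -0.3, -3.1]
grip_width: 0.754
time_s: 5.72
eef_pos: [603.8, 244.7, 88.7]
ee_rot: [0.001, 0.001, -0.707, 0.707]
force: [-0.2, -0.0, -1.4]
grip_width: 0.755
[604.26041124 244.34902501  89.73364783]
```

View pics/f4.png

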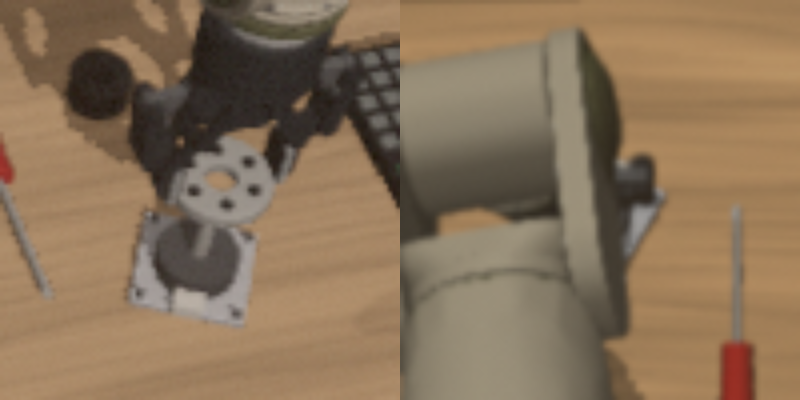

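Run:
```python
from h import *
S=eyes.capture("scene")
im=S["pixels"][175:215,405:450]
cv2.imwrite("pics/f5.png",cv2.resize(im[:,:,::-1],None,fx=16,fy=14,interpolation=cv2.INTER_NEAREST))
for u in((425.3,194),(425.3,194.8)):
  for z in(103,105): print(u,z,ray(S,u,z).round(1))
print(sense()["eef_pos"])
```

```text
(425.3, 194) 103 [606.9 246.5 103. ]
(425.3, 194) 105 [608.2 245.6 105. ]
(425.3, 194.8) 103 [609.2 245.5 103. ]
(425.3, 194.8) 105 [610.6 244.7 105. ]
[604.40922873 244.40821889  90.02469682]
```

View pics/f5.png

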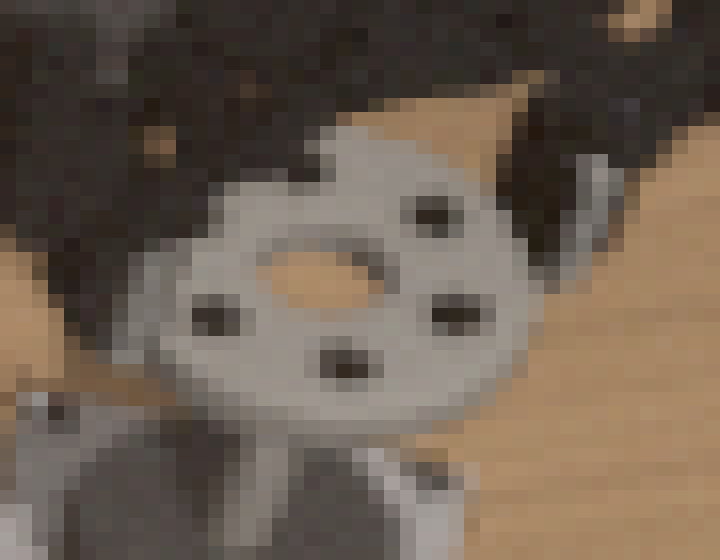

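```bash
python3 -m handwheel '[{"grip":60,"tx":0,"ty":15,"tz":0,"wx":0,"wy":0,"wz":0},{"grip":60,"tx":0,"ty":15,"tz":0,"wx":0,"wy":0,"wz":0},{"grip":60,"tx":0,"ty":5,"tz":0,"wx":0,"wy":0,"wz":0},{"grip":60,"tx":0,"ty":3,"tz":0,"wx":0,"wy":0,"wz":0},{"grip":60,"tx":0,"ty":3,"tz":0,"wx":0,"wy":0,"wz":0},{"grip":60,"tx":0,"ty":3,"tz":0,"wx":0,"wy":0,"wz":0}]' 60
python3 -m handwheel '[{"grip":60,"tx":0,"ty":4,"tz":0,"wx":0,"wy":0,"wz":0},{"grip":60,"tx":0,"ty":4,"tz":0,"wx":0,"wy":0,"wz":0},{"grip":60,"tx":0,"ty":0,"tz":0,"wx":0,"wy":0,"wz":0}]' 60
python3 - <<'E'
from h import *
S=cap("scene");print(sense()["eef_pos"])
cv2.imwrite("pics/f6.png",cv2.resize(S["pixels"][170:240,385:465,::-1],None,fx=8,fy=8))
E
```

```text
time_s: 6.37
eef_pos: [605.2, 245.2, 46.9]
ee_rot: [0.0, 0.001, 0.707, -0.707]
force: [0.2, 0.2, -1.9]
grip_width: 0.756
time_s: 6.62
eef_pos: [604.4, 245.2, 37.5]
ee_rot: [0.0, 0.0, -0.707, 0.707]
force: [0.1, 0.3, -2.4]
grip_width: 0.757
[604.53759464 245.22921547  37.93630852]
```

View pics/f6.png

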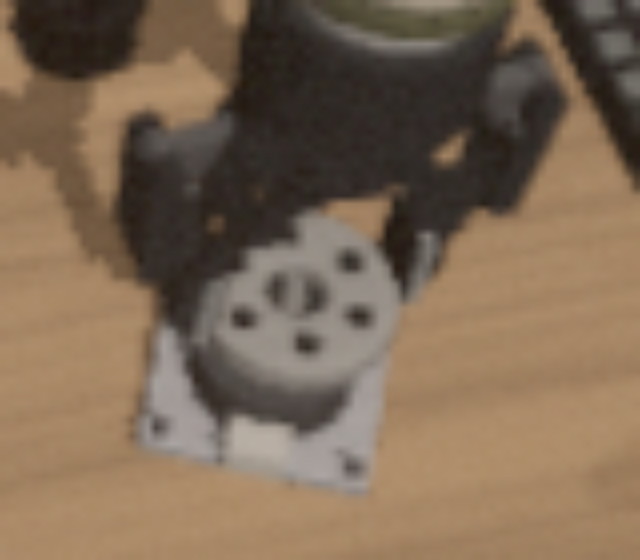

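The shaft shows inside the bore (295,292 in the crop), so the disc is threaded. I keep lowering it to the can.

```bash
python3 -m handwheel '[{"grip":60,"tx":0,"ty":4,"tz":0,"wx":0,"wy":0,"wz":0},{"grip":60,"tx":0,"ty":4,"tz":0,"wx":0,"wy":0,"wz":0},{"grip":60,"tx":0,"ty":4,"tz":0,"wx":0,"wy":0,"wz":0},{"grip":60,"tx":0,"ty":2,"tz":0,"wx":0,"wy":0,"wz":0},{"grip":60,"tx":0,"ty":0,"tz":0,"wx":0,"wy":0,"wz":0},{"grip":60,"tx":0,"ty":0,"tz":0,"wx":0,"wy":0,"wz":0}]' 60
python3 -m handwheel '[{"grip":60,"tx":0,"ty":2,"tz":0,"wx":0,"wy":0,"wz":0},{"grip":60,"tx":0,"ty":1,"tz":0,"wx":0,"wy":0,"wz":0},{"grip":60,"tx":0,"ty":0,"tz":0,"wx":0,"wy":0,"wz":0}]' 60
```

```text
time_s: 7.17
eef_pos: [604.7, 245.3, 24.2]
ee_rot: [0.0, 0.0, -0.707, 0.707]
force: [-0.1, 0.4, -2.5]
grip_width: 0.754
time_s: 7.42
eef_pos: [604.6, 245.2, 21.1]
ee_rot: [0.0, 0.0, -0.707, 0.707]
force: [0.1, 0.3, -1.9]
grip_width: 0.757
```

```bash
python3 -m handwheel '[{"grip":60,"tx":0,"ty":1,"tz":0,"wx":0,"wy":0,"wz":0},{"grip":60,"tx":0,"ty":1,"tz":0,"wx":0,"wy":0,"wz":0},{"grip":60,"tx":0,"ty":0,"tz":0,"wx":0,"wy":0,"wz":0}]' 60
python3 -m handwheel '[{"grip":60,"tx":0,"ty":0.5,"tz":0,"wx":0,"wy":0,"wz":0},{"grip":60,"tx":0,"ty":0.5,"tz":0,"wx":0,"wy":0,"wz":0},{"grip":60,"tx":0,"ty":0,"tz":0,"wx":0,"wy":0,"wz":0}]' 60
```

```text
time_s: 7.67
eef_pos: [604.8, 245.3, 19.4]
ee_rot: [0.0, 0.0, 0.707, -0.707]
force: [0.7, 0.6, -2.0]
grip_width: 0.755
time_s: 7.92
eef_pos: [604.9, 245.3, 19.3]
ee_rot: [-0.0, -0.0, -0.707, 0.707]
force: [-4.3, -1.7, 5.9]
grip_width: 0.754
```

```bash
python3 -m handwheel '[{"grip":78,"tx":0,"ty":0,"tz":0,"wx":0,"wy":0,"wz":0},{"grip":85,"tx":0,"ty":0,"tz":0,"wx":0,"wy":0,"wz":0},{"grip":85,"tx":0,"ty":0,"tz":0,"wx":0,"wy":0,"wz":0},{"grip":85,"tx":0,"ty":0,"tz":0,"wx":0,"wy":0,"wz":0},{"grip":85,"tx":0,"ty":-10,"tz":0,"wx":0,"wy":0,"wz":0},{"grip":85,"tx":0,"ty":-25,"tz":0,"wx":0,"wy":0,"wz":0},{"grip":85,"tx":0,"ty":-35,"tz":0,"wx":0,"wy":0,"wz":0},{"grip":85,"tx":0,"ty":-35,"tz":0,"wx":0,"wy":0,"wz":0}]' 60
python3 -m handwheel '[{"grip":85,"tx":0,"ty":0,"tz":35,"wx":0,"wy":0,"wz":0},{"grip":85,"tx":0,"ty":0,"tz":38,"wx":0,"wy":0,"wz":0},{"grip":85,"tx":0,"ty":0,"tz":38,"wx":0,"wy":0,"wz":0},{"grip":85,"tx":0,"ty":0,"tz":38,"wx":0,"wy":0,"wz":0},{"grip":85,"tx":0,"ty":0,"tz":38,"wx":0,"wy":0,"wz":0},{"grip":85,"tx":0,"ty":0,"tz":38,"wx":0,"wy":0,"wz":0},{"grip":75,"tx":0,"ty":0,"tz":38,"wx":0,"wy":0,"wz":0},{"grip":65,"tx":0,"ty":0,"tz":38,"wx":0,"wy":0,"wz":0},{"grip":65,"tx":0,"ty":0,"tz":38,"wx":0,"wy":0,"wz":0}]' 60
python3 - <<'E'
from h import *
S=cap("scene");T=cap("top");print(sense()["eef_pos"])
a=cv2.resize(S["pixels"][180:240,380:460,::-1],None,fx=5,fy=5)
b=cv2.resize(T["pixels"][143:203,188:268,::-1],None,fx=5,fy=5);cv2.imwrite("pics/f7.png",np.hstack([a,b]))
E
```

```text
time_s: 8.58
eef_pos: [604.3, 245.2, 124.8]
ee_rot: [0.0, 0.0, -0.707, 0.707]
force: [0.8, -0.1, -0.4]
grip_width: 0.999
time_s: 9.33
eef_pos: [604.5, -95.6, 124.3]
ee_rot: [-0.0, -0.0, -0.707, 0.707]
force: [0.5, -0.1, -0.5]
grip_width: 0.765
[604.6149098  -98.92162085 124.05220654]
```

View pics/f7.png

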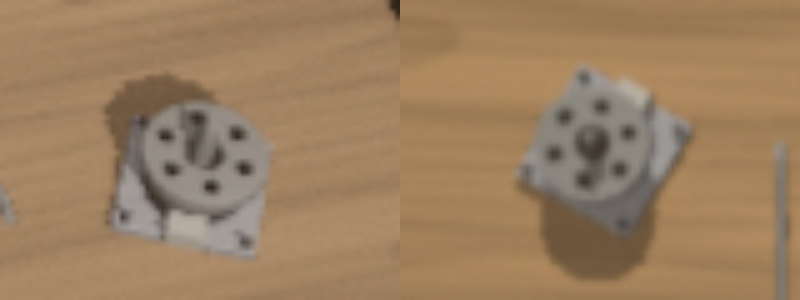

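```bash
python3 -m handwheel '[{"grip":65,"tx":2.3,"ty":0,"tz":38,"wx":0,"wy":0,"wz":0},{"grip":65,"tx":0,"ty":0,"tz":38,"wx":0,"wy":0,"wz":0},{"grip":65,"tx":0,"ty":0,"tz":38,"wx":0,"wy":0,"wz":0},{"grip":65,"tx":0,"ty":0,"tz":38,"wx":0,"wy":0,"wz":0},{"grip":65,"tx":0,"ty":0,"tz":38,"wx":0,"wy":0,"wz":0},{"grip":65,"tx":0,"ty":0,"tz":0,"wx":0,"wy":0,"wz":0},{"grip":65,"tx":0,"ty":30,"tz":0,"wx":0,"wy":0,"wz":0},{"grip":65,"tx":0,"ty":40,"tz":0,"wx":0,"wy":0,"wz":0},{"grip":65,"tx":0,"ty":10,"tz":0,"wx":0,"wy":0,"wz":0},{"grip":65,"tx":0,"ty":0,"tz":0,"wx":0,"wy":0,"wz":0}]' 60
python3 - <<'E'
from h import *
S=cap("scene");print(sense()["eef_pos"])
cv2.imwrite("pics/f8.png",cv2.resize(S["pixels"][220:280,180:270,::-1],None,fx=8,fy=8))
E
```

```text
time_s: 10.27
eef_pos: [601.2, -282.1, 40.7]
ee_rot: [-0.002, -0.002, 0.708, -0.706]
force: [-0.2, 0.2, 0.4]
grip_width: 0.764
[ 602.42416033 -283.0558933    43.4784041 ]
```

View pics/f8.png

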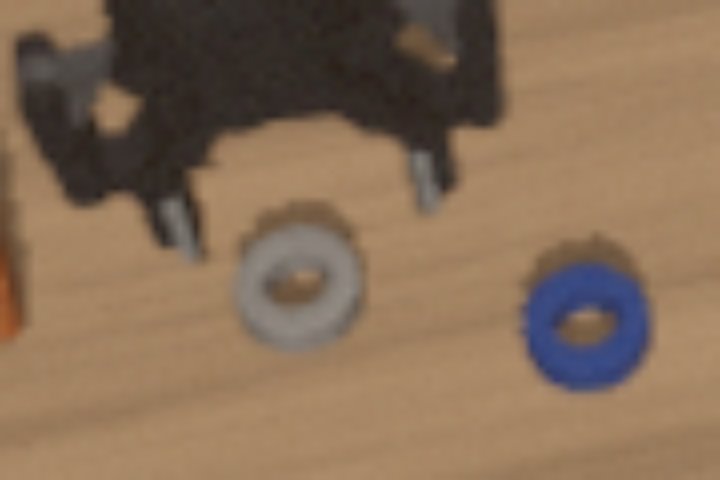

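```bash
python3 -m handwheel '[{"grip":65,"tx":0,"ty":0,"tz":7,"wx":0,"wy":0,"wz":0},{"grip":65,"tx":0,"ty":20,"tz":0,"wx":0,"wy":0,"wz":0},{"grip":65,"tx":0,"ty":14,"tz":0,"wx":0,"wy":0,"wz":0},{"grip":65,"tx":0,"ty":5,"tz":0,"wx":0,"wy":0,"wz":0},{"grip":65,"tx":0,"ty":3,"tz":0,"wx":0,"wy":0,"wz":0},{"grip":65,"tx":0,"ty":0,"tz":0,"wx":0,"wy":0,"wz":0},{"grip":65,"tx":0,"ty":0,"tz":0,"wx":0,"wy":0,"wz":0}]' 60
python3 -m handwheel '[{"grip":50,"tx":0,"ty":0,"tz":0,"wx":0,"wy":0,"wz":0},{"grip":40,"tx":0,"ty":0,"tz":0,"wx":0,"wy":0,"wz":0},{"grip":33,"tx":0,"ty":0,"tz":0,"wx":0,"wy":0,"wz":0},{"grip":33,"tx":0,"ty":0,"tz":0,"wx":0,"wy":0,"wz":0},{"grip":33,"tx":0,"ty":0,"tz":0,"wx":0,"wy":0,"wz":0},{"grip":33,"tx":0,"ty":0,"tz":0,"wx":0,"wy":0,"wz":0}]' 60
```

```text
time_s: 10.9
eef_pos: [602.7, -290.9, 2.1]
ee_rot: [-0.0, -0.0, -0.707, 0.707]
force: [-0.4, -0.1, 0.9]
grip_width: 0.756
time_s: 11.4
eef_pos: [602.9, -291.0, 2.5]
ee_rot: [-0.0, -0.001, -0.707, 0.707]
force: [-1.3, 0.8, 5.8]
grip_width: 0.436
```

```bash
python3 -m handwheel '[{"grip":33,"tx":0,"ty":-1,"tz":0,"wx":0,"wy":0,"wz":0},{"grip":33,"tx":0,"ty":0,"tz":0,"wx":0,"wy":0,"wz":0},{"grip":33,"tx":0,"ty":-10,"tz":0,"wx":0,"wy":0,"wz":0},{"grip":33,"tx":0,"ty":-25,"tz":0,"wx":0,"wy":0,"wz":0},{"grip":33,"tx":0,"ty":-30,"tz":0,"wx":0,"wy":0,"wz":0},{"grip":33,"tx":0,"ty":-30,"tz":0,"wx":0,"wy":0,"wz":0},{"grip":33,"tx":0,"ty":-10,"tz":0,"wx":0,"wy":0,"wz":0},{"grip":33,"tx":0,"ty":0,"tz":-20,"wx":0,"wy":0,"wz":0},{"grip":33,"tx":0,"ty":0,"tz":-35,"wx":0,"wy":0,"wz":0},{"grip":33,"tx":0,"ty":0,"tz":-35,"wx":0,"wy":0,"wz":0}]' 60
python3 -m handwheel '[{"grip":33,"tx":0,"ty":0,"tz":-38,"wx":0,"wy":0,"wz":0},{"grip":33,"tx":0,"ty":0,"tz":-38,"wx":0,"wy":0,"wz":0},{"grip":33,"tx":0,"ty":0,"tz":-38,"wx":0,"wy":0,"wz":0},{"grip":33,"tx":0,"ty":0,"tz":-38,"wx":0,"wy":0,"wz":0},{"grip":33,"tx":0,"ty":0,"tz":-38,"wx":0,"wy":0,"wz":0},{"grip":33,"tx":0,"ty":0,"tz":-38,"wx":0,"wy":0,"wz":0},{"grip":33,"tx":0,"ty":0,"tz":-38,"wx":0,"wy":0,"wz":0},{"grip":33,"tx":0,"ty":0,"tz":-38,"wx":0,"wy":0,"wz":0},{"grip":33,"tx":0,"ty":0,"tz":-38,"wx":0,"wy":0,"wz":0},{"grip":33,"tx":0,"ty":0,"tz":-38,"wx":0,"wy":0,"wz":0}]' 60
python3 -m handwheel '[{"grip":33,"tx":0,"ty":0,"tz":-35,"wx":0,"wy":0,"wz":0},{"grip":33,"tx":0,"ty":0,"tz":-25,"wx":0,"wy":0,"wz":0},{"grip":33,"tx":0,"ty":0,"tz":0,"wx":0,"wy":0,"wz":0},{"grip":33,"tx":0,"ty":0,"tz":0,"wx":0,"wy":0,"wz":0}]' 60
```

```text
time_s: 12.23
eef_pos: [601.8, -200.2, 107.0]
ee_rot: [-0.001, 0.001, 0.707, -0.707]
force: [0.9, 0.5, -0.4]
grip_width: 0.43
time_s: 13.07
eef_pos: [601.9, 181.1, 107.1]
ee_rot: [0.0, 0.0, -0.707, 0.707]
force: [0.4, -1.0, -1.0]
grip_width: 0.431
time_s: 13.4
eef_pos: [601.9, 240.4, 106.8]
ee_rot: [-0.0, 0.001, -0.707, 0.707]
force: [1.3, 0.0, -0.9]
grip_width: 0.429
```

```bash
python3 -m handwheel '[{"grip":33,"tx":-2.5,"ty":0,"tz":-5,"wx":0,"wy":0,"wz":0},{"grip":33,"tx":0,"ty":20,"tz":0,"wx":0,"wy":0,"wz":0},{"grip":33,"tx":0,"ty":20,"tz":0,"wx":0,"wy":0,"wz":0},{"grip":33,"tx":0,"ty":0,"tz":0,"wx":0,"wy":0,"wz":0},{"grip":33,"tx":0,"ty":0,"tz":0,"wx":0,"wy":0,"wz":0}]' 60
python3 - <<'E'
from h import *
S=cap("scene");print(sense()["eef_pos"])
cv2.imwrite("pics/f9.png",cv2.resize(S["pixels"][175:235,385:465,::-1],None,fx=9,fy=9))
E
```

```text
time_s: 13.82
eef_pos: [604.9, 243.3, 66.8]
ee_rot: [0.001, 0.0, -0.707, 0.707]
force: [-0.3, 0.2, -0.4]
grip_width: 0.439
[605.51703641 243.6148318   68.09629443]
```

View pics/f9.png

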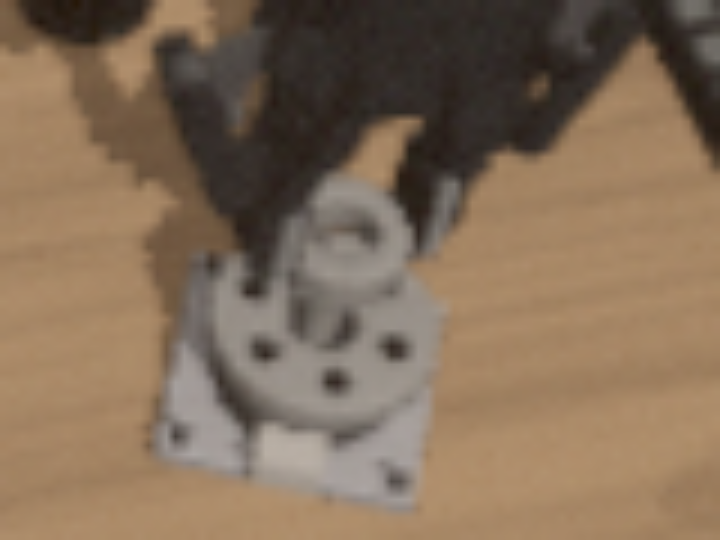

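Run:
```python
from h import *
S=eyes.capture("scene")
for z in(78,80,82): print(z,ray(S,(423.9,199.7),z).round(1))
print(proj(S,[[607,245,56],[607,245,80]]), sense()["eef_pos"])
```

```text
78 [606.4 247.6  78. ]
80 [607.7 246.7  80. ]
82 [609.  245.8  82. ]
[[421.54529816 205.12417864]
 [423.17023994 199.60036586]] [605.76140048 243.8595442   68.67012678]
```

```bash
python3 -m handwheel '[{"grip":33,"tx":0,"ty":6,"tz":0,"wx":0,"wy":0,"wz":0},{"grip":33,"tx":0,"ty":4,"tz":0,"wx":0,"wy":0,"wz":0},{"grip":33,"tx":0,"ty":4,"tz":0,"wx":0,"wy":0,"wz":0},{"grip":33,"tx":0,"ty":3,"tz":0,"wx":0,"wy":0,"wz":0},{"grip":33,"tx":0,"ty":3,"tz":0,"wx":0,"wy":0,"wz":0},{"grip":33,"tx":0,"ty":0,"tz":0,"wx":0,"wy":0,"wz":0}]' 60
python3 -m handwheel '[{"grip":33,"tx":0,"ty":4,"tz":0,"wx":0,"wy":0,"wz":0},{"grip":33,"tx":0,"ty":3,"tz":0,"wx":0,"wy":0,"wz":0},{"grip":33,"tx":0,"ty":0,"tz":0,"wx":0,"wy":0,"wz":0},{"grip":33,"tx":0,"ty":0,"tz":0,"wx":0,"wy":0,"wz":0}]' 60
```

```text
time_s: 14.42
eef_pos: [604.6, 244.2, 46.5]
ee_rot: [0.0, 0.0, -0.707, 0.707]
force: [-0.4, -0.2, -1.0]
grip_width: 0.431
time_s: 14.75
eef_pos: [604.9, 244.3, 40.1]
ee_rot: [0.0, 0.0, -0.707, 0.707]
force: [0.3, 0.7, -0.5]
grip_width: 0.431
```

```bash
python3 -m handwheel '[{"grip":33,"tx":0,"ty":1.5,"tz":0,"wx":0,"wy":0,"wz":0},{"grip":33,"tx":0,"ty":1.5,"tz":0,"wx":0,"wy":0,"wz":0},{"grip":33,"tx":0,"ty":0,"tz":0,"wx":0,"wy":0,"wz":0}]' 60
python3 -m handwheel '[{"grip":33,"tx":0,"ty":0.7,"tz":0,"wx":0,"wy":0,"wz":0},{"grip":33,"tx":0,"ty":0,"tz":0,"wx":0,"wy":0,"wz":0}]' 60
python3 -m handwheel '[{"grip":33,"tx":0,"ty":0.7,"tz":0,"wx":0,"wy":0,"wz":0},{"grip":33,"tx":0,"ty":0,"tz":0,"wx":0,"wy":0,"wz":0}]' 60
```

```text
time_s: 15.0
eef_pos: [604.8, 244.2, 37.0]
ee_rot: [0.0, 0.0, -0.707, 0.707]
force: [-0.6, 0.3, -0.5]
grip_width: 0.435
time_s: 15.17
eef_pos: [605.0, 244.3, 36.6]
ee_rot: [-0.0, 0.0, 0.707, -0.707]
force: [-0.1, -1.0, -0.9]
grip_width: 0.432
time_s: 15.33
eef_pos: [605.0, 244.3, 36.5]
ee_rot: [-0.0, -0.0, -0.707, 0.707]
force: [-1.6, -0.9, 4.3]
grip_width: 0.431
```

```bash
python3 -m handwheel '[{"grip":50,"tx":0,"ty":0,"tz":0,"wx":0,"wy":0,"wz":0},{"grip":62,"tx":0,"ty":0,"tz":0,"wx":0,"wy":0,"wz":0},{"grip":75,"tx":0,"ty":0,"tz":0,"wx":0,"wy":0,"wz":0},{"grip":75,"tx":0,"ty":0,"tz":0,"wx":0,"wy":0,"wz":0},{"grip":75,"tx":0,"ty":-10,"tz":0,"wx":0,"wy":0,"wz":0},{"grip":75,"tx":0,"ty":-25,"tz":0,"wx":0,"wy":0,"wz":0},{"grip":75,"tx":0,"ty":-35,"tz":0,"wx":0,"wy":0,"wz":0},{"grip":75,"tx":0,"ty":-30,"tz":0,"wx":0,"wy":0,"wz":0},{"grip":75,"tx":6,"ty":0,"tz":20,"wx":0,"wy":0,"wz":0},{"grip":75,"tx":11,"ty":0,"tz":35,"wx":0,"wy":0,"wz":0}]' 60
python3 -m handwheel '[{"grip":75,"tx":11,"ty":0,"tz":35,"wx":0,"wy":0,"wz":0},{"grip":75,"tx":11,"ty":0,"tz":35,"wx":0,"wy":0,"wz":0},{"grip":75,"tx":11,"ty":0,"tz":35,"wx":0,"wy":0,"wz":0},{"grip":75,"tx":11,"ty":0,"tz":35,"wx":0,"wy":0,"wz":0},{"grip":75,"tx":11,"ty":0,"tz":35,"wx":0,"wy":0,"wz":0},{"grip":75,"tx":11,"ty":0,"tz":35,"wx":0,"wy":0,"wz":0},{"grip":75,"tx":11,"ty":0,"tz":35,"wx":0,"wy":0,"wz":0},{"grip":75,"tx":11,"ty":0,"tz":35,"wx":0,"wy":0,"wz":0},{"grip":75,"tx":11,"ty":0,"tz":35,"wx":0,"wy":0,"wz":0},{"grip":75,"tx":0,"ty":0,"tz":0,"wx":0,"wy":0,"wz":0}]' 60
python3 - <<'E'
from h import *
S=cap("scene");T=cap("top");print(sense()["eef_pos"])
a=cv2.resize(S["pixels"][180:240,380:460,::-1],None,fx=5,fy=5)
b=cv2.resize(T["pixels"][143:203,188:268,::-1],None,fx=5,fy=5);cv2.imwrite("pics/f10.png",np.hstack([a,b]))
E
```

```text
time_s: 16.17
eef_pos: [588.8, 191.0, 138.6]
ee_rot: [0.003, 0.001, 0.708, -0.707]
force: [1.7, -0.8, -1.0]
grip_width: 0.878
time_s: 17.0
eef_pos: [487.7, -130.7, 136.8]
ee_rot: [0.002, -0.002, -0.706, 0.708]
force: [0.8, -0.1, 0.2]
grip_width: 0.883
[ 488.73122928 -126.76391256  136.58996951]
```

View pics/f10.png

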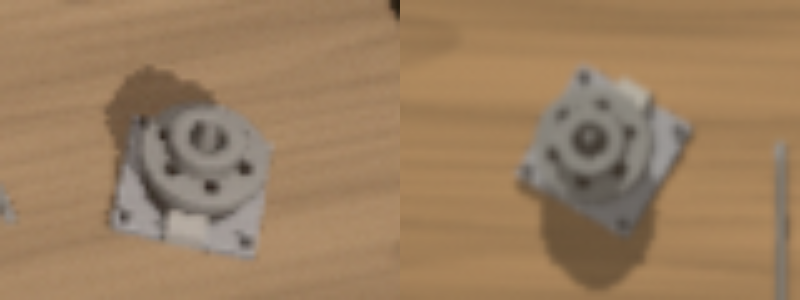

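```bash
python3 -m handwheel '[{"grip":78,"tx":10.2,"ty":0,"tz":31.3,"wx":0,"wy":0,"wz":0},{"grip":78,"tx":10.2,"ty":0,"tz":31.3,"wx":0,"wy":0,"wz":0},{"grip":78,"tx":10.2,"ty":0,"tz":31.3,"wx":0,"wy":0,"wz":0},{"grip":78,"tx":10.2,"ty":0,"tz":31.3,"wx":0,"wy":0,"wz":0},{"grip":78,"tx":10.2,"ty":0,"tz":31.3,"wx":0,"wy":0,"wz":0},{"grip":78,"tx":0,"ty":30,"tz":0,"wx":0,"wy":0,"wz":0},{"grip":78,"tx":0,"ty":40,"tz":0,"wx":0,"wy":0,"wz":0},{"grip":78,"tx":0,"ty":20,"tz":0,"wx":0,"wy":0,"wz":0},{"grip":78,"tx":0,"ty":0,"tz":0,"wx":0,"wy":0,"wz":0},{"grip":78,"tx":0,"ty":0,"tz":0,"wx":0,"wy":0,"wz":0}]' 60
python3 - <<'E'
from h import *
S=cap("scene");print(sense()["eef_pos"])
cv2.imwrite("pics/f11.png",cv2.resize(S["pixels"][170:230,170:260,::-1],None,fx=8,fy=8))
E
```

```text
time_s: 17.93
eef_pos: [438.4, -281.4, 46.2]
ee_rot: [0.0, -0.001, 0.707, -0.707]
force: [-0.4, -0.1, -0.2]
grip_width: 0.91
[ 438.91534864 -282.04737633   47.28980151]
```

View pics/f11.png

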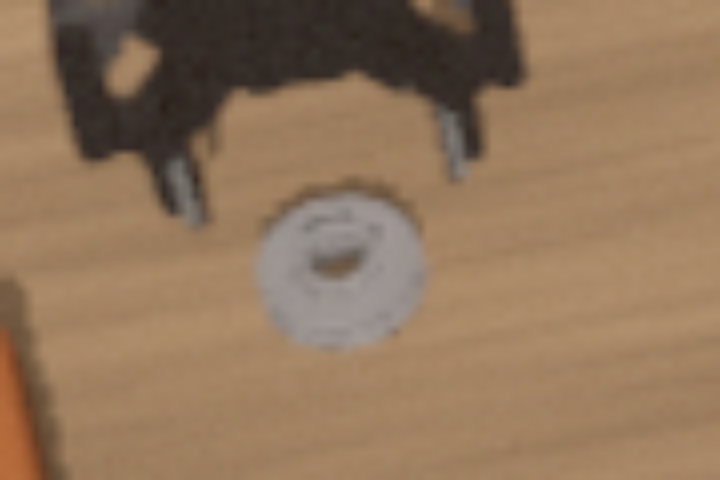

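```bash
python3 -m handwheel '[{"grip":78,"tx":0,"ty":20,"tz":1,"wx":0,"wy":0,"wz":0},{"grip":78,"tx":0,"ty":16,"tz":0,"wx":0,"wy":0,"wz":0},{"grip":78,"tx":0,"ty":6,"tz":0,"wx":0,"wy":0,"wz":0},{"grip":78,"tx":0,"ty":3,"tz":0,"wx":0,"wy":0,"wz":0},{"grip":78,"tx":0,"ty":0,"tz":0,"wx":0,"wy":0,"wz":0},{"grip":78,"tx":0,"ty":0,"tz":0,"wx":0,"wy":0,"wz":0}]' 60
python3 -m handwheel '[{"grip":65,"tx":0,"ty":0,"tz":0,"wx":0,"wy":0,"wz":0},{"grip":55,"tx":0,"ty":0,"tz":0,"wx":0,"wy":0,"wz":0},{"grip":49,"tx":0,"ty":0,"tz":0,"wx":0,"wy":0,"wz":0},{"grip":49,"tx":0,"ty":0,"tz":0,"wx":0,"wy":0,"wz":0},{"grip":49,"tx":0,"ty":0,"tz":0,"wx":0,"wy":0,"wz":0},{"grip":49,"tx":0,"ty":0,"tz":0,"wx":0,"wy":0,"wz":0}]' 60
```

```text
time_s: 18.48
eef_pos: [438.5, -283.6, 2.2]
ee_rot: [-0.001, -0.0, -0.707, 0.708]
force: [0.8, -0.1, 1.1]
grip_width: 0.915
time_s: 18.98
eef_pos: [438.3, -283.6, 2.8]
ee_rot: [-0.0, -0.0, -0.707, 0.708]
force: [-3.3, 3.8, 17.9]
grip_width: 0.607
```

```bash
python3 -m handwheel '[{"grip":49,"tx":0,"ty":-1,"tz":0,"wx":0,"wy":0,"wz":0},{"grip":49,"tx":0,"ty":0,"tz":0,"wx":0,"wy":0,"wz":0},{"grip":49,"tx":0,"ty":-1,"tz":0,"wx":0,"wy":0,"wz":0},{"grip":49,"tx":0,"ty":0,"tz":0,"wx":0,"wy":0,"wz":0}]' 60
python3 - <<'E'
from h import *
S=cap("scene");print(sense()["eef_pos"])
cv2.imwrite("pics/f12.png",cv2.resize(S["pixels"][170:230,170:260,::-1],None,fx=8,fy=8))
E
```

```text
time_s: 19.32
eef_pos: [437.9, -283.3, 3.2]
ee_rot: [-0.0, -0.0, -0.707, 0.707]
force: [0.2, -0.6, -0.4]
grip_width: 0.604
[ 437.88511402 -283.29851777    3.06221167]
```

View pics/f12.png

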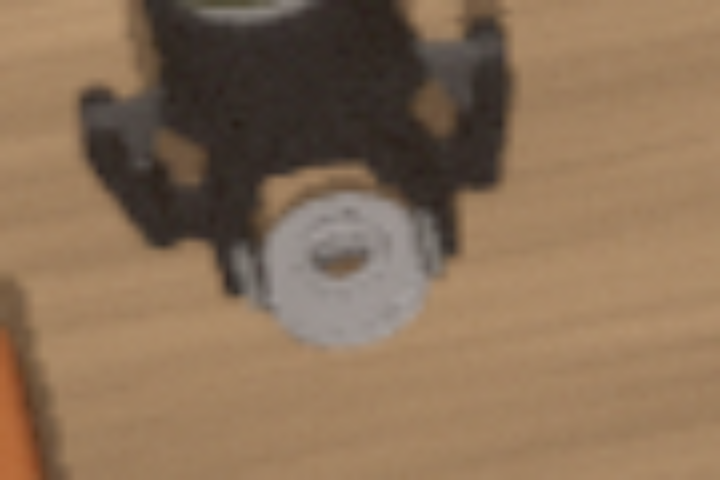

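```bash
python3 -m handwheel '[{"grip":49,"tx":0,"ty":-10,"tz":0,"wx":0,"wy":0,"wz":0},{"grip":49,"tx":0,"ty":-25,"tz":0,"wx":0,"wy":0,"wz":0},{"grip":49,"tx":0,"ty":-30,"tz":0,"wx":0,"wy":0,"wz":0},{"grip":49,"tx":0,"ty":-30,"tz":0,"wx":0,"wy":0,"wz":0},{"grip":49,"tx":0,"ty":-25,"tz":0,"wx":0,"wy":0,"wz":0},{"grip":49,"tx":-6,"ty":0,"tz":-19,"wx":0,"wy":0,"wz":0},{"grip":49,"tx":-11,"ty":0,"tz":-35,"wx":0,"wy":0,"wz":0},{"grip":49,"tx":-11,"ty":0,"tz":-35,"wx":0,"wy":0,"wz":0},{"grip":49,"tx":-11,"ty":0,"tz":-35,"wx":0,"wy":0,"wz":0},{"grip":49,"tx":-11,"ty":0,"tz":-35,"wx":0,"wy":0,"wz":0}]' 60
python3 -m handwheel '[{"grip":49,"tx":-11,"ty":0,"tz":-35,"wx":0,"wy":0,"wz":0},{"grip":49,"tx":-11,"ty":0,"tz":-35,"wx":0,"wy":0,"wz":0},{"grip":49,"tx":-11,"ty":0,"tz":-35,"wx":0,"wy":0,"wz":0},{"grip":49,"tx":-11,"ty":0,"tz":-35,"wx":0,"wy":0,"wz":0},{"grip":49,"tx":-11,"ty":0,"tz":-35,"wx":0,"wy":0,"wz":0},{"grip":49,"tx":-11,"ty":0,"tz":-35,"wx":0,"wy":0,"wz":0},{"grip":49,"tx":-11,"ty":0,"tz":-35,"wx":0,"wy":0,"wz":0},{"grip":49,"tx":-11,"ty":0,"tz":-35,"wx":0,"wy":0,"wz":0},{"grip":49,"tx":-11,"ty":0,"tz":-35,"wx":0,"wy":0,"wz":0},{"grip":49,"tx":-11,"ty":0,"tz":-30,"wx":0,"wy":0,"wz":0}]' 60
python3 -m handwheel '[{"grip":49,"tx":0,"ty":0,"tz":0,"wx":0,"wy":0,"wz":0},{"grip":49,"tx":0,"ty":0,"tz":0,"wx":0,"wy":0,"wz":0},{"grip":49,"tx":0,"ty":0,"tz":0,"wx":0,"wy":0,"wz":0}]' 60
```

```text
time_s: 20.2
eef_pos: [488.0, -122.6, 123.6]
ee_rot: [0.0, -0.0, -0.707, 0.707]
force: [0.1, -0.4, -0.5]
grip_width: 0.601
time_s: 21.03
eef_pos: [597.9, 223.2, 123.5]
ee_rot: [0.0, -0.0, 0.707, -0.707]
force: [-0.8, -1.2, 0.3]
grip_width: 0.606
time_s: 21.28
eef_pos: [597.6, 220.2, 123.0]
ee_rot: [0.0, 0.0, -0.707, 0.707]
force: [0.1, -0.1, -0.6]
grip_width: 0.608
```

```bash
python3 -m handwheel '[{"grip":49,"tx":-7.4,"ty":0,"tz":-24.5,"wx":0,"wy":0,"wz":0},{"grip":49,"tx":0,"ty":25,"tz":0,"wx":0,"wy":0,"wz":0},{"grip":49,"tx":0,"ty":20,"tz":0,"wx":0,"wy":0,"wz":0},{"grip":49,"tx":0,"ty":5,"tz":0,"wx":0,"wy":0,"wz":0},{"grip":49,"tx":0,"ty":0,"tz":0,"wx":0,"wy":0,"wz":0},{"grip":49,"tx":0,"ty":0,"tz":0,"wx":0,"wy":0,"wz":0},{"grip":49,"tx":0,"ty":0,"tz":0,"wx":0,"wy":0,"wz":0}]' 60
python3 - <<'E'
from h import *
S=cap("scene");print(sense()["eef_pos"])
cv2.imwrite("pics/f13.png",cv2.resize(S["pixels"][170:240,385:465,::-1],None,fx=8,fy=8))
for z in(84,88,90): print(proj(S,[[607,245.5,z]]))
E
```

```text
time_s: 21.87
eef_pos: [606.1, 244.8, 74.7]
ee_rot: [0.001, 0.001, 0.707, -0.707]
force: [0.2, -0.2, -1.4]
grip_width: 0.605
[606.07702798 244.96378862  74.5597306 ]
[[423.63065141 198.62689202]]
[[423.90812414 197.68523198]]
[[424.04738929 197.2126143 ]]
```

View pics/f13.png

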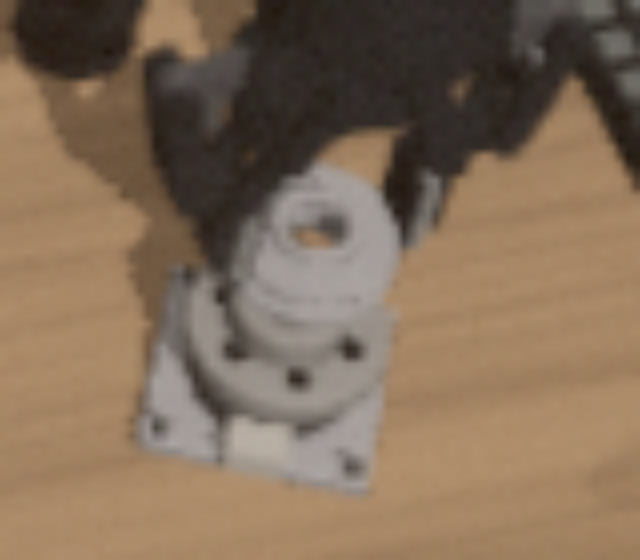

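```bash
python3 -m handwheel '[{"grip":49,"tx":0,"ty":8,"tz":0,"wx":0,"wy":0,"wz":0},{"grip":49,"tx":0,"ty":5,"tz":0,"wx":0,"wy":0,"wz":0},{"grip":49,"tx":0,"ty":3,"tz":0,"wx":0,"wy":0,"wz":0},{"grip":49,"tx":0,"ty":2,"tz":0,"wx":0,"wy":0,"wz":0},{"grip":49,"tx":0,"ty":0,"tz":0,"wx":0,"wy":0,"wz":0},{"grip":49,"tx":0,"ty":0,"tz":0,"wx":0,"wy":0,"wz":0}]' 60
python3 -m handwheel '[{"grip":49,"tx":0,"ty":2,"tz":0,"wx":0,"wy":0,"wz":0},{"grip":49,"tx":0,"ty":1,"tz":0,"wx":0,"wy":0,"wz":0},{"grip":49,"tx":0,"ty":0,"tz":0,"wx":0,"wy":0,"wz":0}]' 60
python3 -m handwheel '[{"grip":49,"tx":0,"ty":1,"tz":0,"wx":0,"wy":0,"wz":0},{"grip":49,"tx":0,"ty":0,"tz":0,"wx":0,"wy":0,"wz":0},{"grip":49,"tx":0,"ty":0,"tz":0,"wx":0,"wy":0,"wz":0}]' 60
```

```text
time_s: 22.42
eef_pos: [605.3, 245.3, 54.8]
ee_rot: [0.0, -0.0, -0.707, 0.707]
force: [-0.5, 0.3, -0.6]
grip_width: 0.604
time_s: 22.67
eef_pos: [605.3, 245.2, 51.7]
ee_rot: [0.0, 0.0, -0.707, 0.707]
force: [-0.0, 0.7, -0.5]
grip_width: 0.608
time_s: 22.92
eef_pos: [605.4, 245.3, 51.1]
ee_rot: [0.0, 0.0, 0.707, -0.707]
force: [0.3, -0.7, 1.4]
grip_width: 0.603
```

```bash
python3 -m handwheel '[{"grip":49,"tx":0,"ty":0.6,"tz":0,"wx":0,"wy":0,"wz":0},{"grip":49,"tx":0,"ty":0,"tz":0,"wx":0,"wy":0,"wz":0}]' 60
python3 -m handwheel '[{"grip":60,"tx":0,"ty":0,"tz":0,"wx":0,"wy":0,"wz":0},{"grip":72,"tx":0,"ty":0,"tz":0,"wx":0,"wy":0,"wz":0},{"grip":80,"tx":0,"ty":0,"tz":0,"wx":0,"wy":0,"wz":0},{"grip":80,"tx":0,"ty":0,"tz":0,"wx":0,"wy":0,"wz":0},{"grip":80,"tx":0,"ty":-10,"tz":0,"wx":0,"wy":0,"wz":0},{"grip":80,"tx":0,"ty":-25,"tz":0,"wx":0,"wy":0,"wz":0},{"grip":80,"tx":0,"ty":-35,"tz":0,"wx":0,"wy":0,"wz":0},{"grip":80,"tx":0,"ty":-20,"tz":0,"wx":0,"wy":0,"wz":0},{"grip":75,"tx":20,"ty":0,"tz":2,"wx":0,"wy":0,"wz":0},{"grip":70,"tx":30,"ty":0,"tz":2,"wx":0,"wy":0,"wz":0}]' 60
python3 -m handwheel '[{"grip":70,"tx":30,"ty":0,"tz":2,"wx":0,"wy":0,"wz":0},{"grip":70,"tx":30,"ty":0,"tz":2,"wx":0,"wy":0,"wz":0},{"grip":70,"tx":30,"ty":0,"tz":3,"wx":0,"wy":0,"wz":0},{"grip":70,"tx":18,"ty":0,"tz":2,"wx":0,"wy":0,"wz":0},{"grip":70,"tx":0,"ty":25,"tz":0,"wx":0,"wy":0,"wz":0},{"grip":70,"tx":0,"ty":25,"tz":0,"wx":0,"wy":0,"wz":0},{"grip":70,"tx":0,"ty":25,"tz":0,"wx":0,"wy":0,"wz":0},{"grip":70,"tx":0,"ty":0,"tz":0,"wx":0,"wy":0,"wz":0},{"grip":70,"tx":0,"ty":0,"tz":0,"wx":0,"wy":0,"wz":0}]' 60
python3 - <<'E'
from h import *
S=cap("scene");T=cap("top");print(sense()["eef_pos"])
a=cv2.resize(S["pixels"][135:235,370:470,::-1],None,fx=4,fy=4)
b=cv2.resize(T["pixels"][143:243,188:288,::-1],None,fx=4,fy=4);cv2.imwrite("pics/f14.png",np.hstack([a,b]))
E
```

```text
time_s: 23.08
eef_pos: [605.5, 245.3, 51.0]
ee_rot: [0.0, 0.0, 0.707, -0.707]
force: [-2.2, -0.6, 4.8]
grip_width: 0.603
time_s: 23.92
eef_pos: [556.7, 241.0, 142.2]
ee_rot: [0.001, 0.002, 0.707, -0.707]
force: [0.9, -0.6, -1.0]
grip_width: 0.822
time_s: 24.67
eef_pos: [447.3, 232.2, 65.7]
ee_rot: [0.0, 0.0, -0.707, 0.707]
force: [-0.2, 0.4, 0.1]
grip_width: 0.822
[448.30416671 232.51701785  67.00520442]
```

View pics/f14.png

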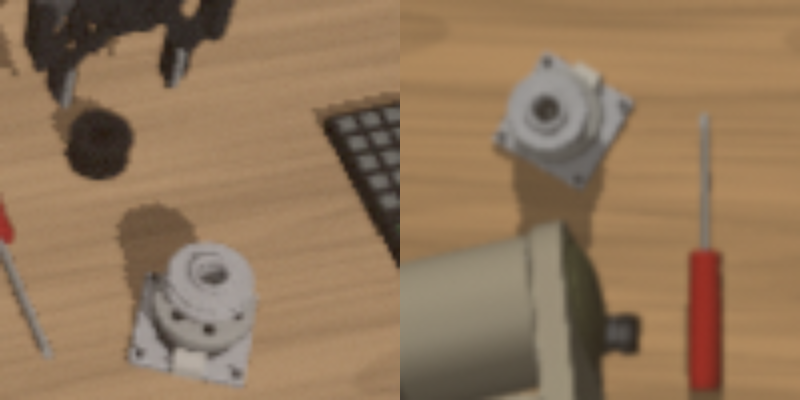

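```bash
python3 -m handwheel '[{"grip":70,"tx":1.5,"ty":25,"tz":0,"wx":0,"wy":0,"wz":0},{"grip":70,"tx":0,"ty":20,"tz":0,"wx":0,"wy":0,"wz":0},{"grip":70,"tx":0,"ty":12,"tz":0,"wx":0,"wy":0,"wz":0},{"grip":70,"tx":0,"ty":5,"tz":0,"wx":0,"wy":0,"wz":0},{"grip":70,"tx":0,"ty":0,"tz":0,"wx":0,"wy":0,"wz":0},{"grip":70,"tx":0,"ty":0,"tz":0,"wx":0,"wy":0,"wz":0}]' 50
python3 -m handwheel '[{"grip":60,"tx":0,"ty":0,"tz":0,"wx":0,"wy":0,"wz":0},{"grip":48,"tx":0,"ty":0,"tz":0,"wx":0,"wy":0,"wz":0},{"grip":40,"tx":0,"ty":0,"tz":0,"wx":0,"wy":0,"wz":0},{"grip":40,"tx":0,"ty":0,"tz":0,"wx":0,"wy":0,"wz":0},{"grip":40,"tx":0,"ty":0,"tz":0,"wx":0,"wy":0,"wz":0}]' 50
python3 -m handwheel '[{"grip":40,"tx":0,"ty":-1,"tz":0,"wx":0,"wy":0,"wz":0},{"grip":40,"tx":0,"ty":-4,"tz":0,"wx":0,"wy":0,"wz":0},{"grip":40,"tx":0,"ty":-15,"tz":0,"wx":0,"wy":0,"wz":0},{"grip":40,"tx":0,"ty":-30,"tz":0,"wx":0,"wy":0,"wz":0},{"grip":40,"tx":0,"ty":-30,"tz":0,"wx":0,"wy":0,"wz":0},{"grip":40,"tx":0,"ty":-25,"tz":0,"wx":0,"wy":0,"wz":0},{"grip":40,"tx":0,"ty":0,"tz":0,"wx":0,"wy":0,"wz":0},{"grip":40,"tx":0,"ty":0,"tz":0,"wx":0,"wy":0,"wz":0}]' 50
python3 - <<'E'
from h import *
S=cap("scene");print(sense()["eef_pos"])
cv2.imwrite("pics/f15.png",cv2.resize(S["pixels"][90:190,350:470,::-1],None,fx=5,fy=5))
E
```

```text
time_s: 25.27
eef_pos: [446.7, 232.5, 4.6]
ee_rot: [0.001, 0.001, 0.707, -0.707]
force: [0.7, -0.3, 1.1]
grip_width: 0.813
time_s: 25.68
eef_pos: [446.5, 232.5, 4.8]
ee_rot: [0.001, 0.001, 0.707, -0.707]
force: [-2.4, -0.8, 12.1]
grip_width: 0.503
time_s: 26.35
eef_pos: [446.3, 232.4, 109.5]
ee_rot: [0.001, 0.001, 0.707, -0.707]
force: [-0.2, 0.4, -1.7]
grip_width: 0.503
[445.6380733  232.24157925 108.23374423]
```

View pics/f15.png

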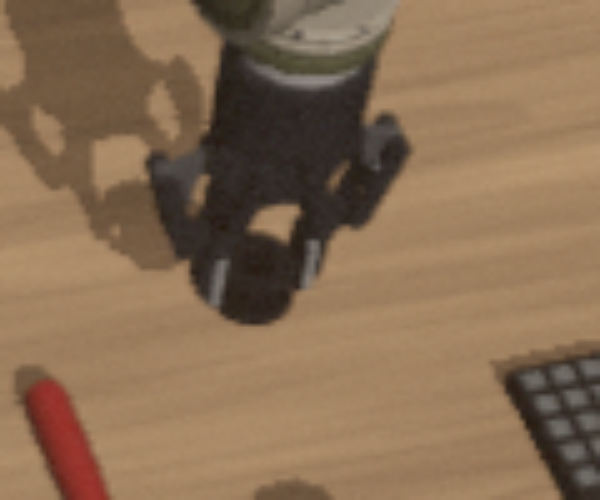

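Run:
```python
from h import *
S=cap("scene");T=cap("top")
a=cv2.resize(S["pixels"][217:255,322:360,::-1],(399,399),interpolation=cv2.INTER_NEAREST)
b=cv2.resize(T["pixels"][150:188,286:324,::-1],(399,399),interpolation=cv2.INTER_NEAREST)
for c,i,o in((S,a,(322,217)),(T,b,(286,150))):
  for X,col in(([620.5,24,60],(0,0,255)),([620.5,24,44],(0,255,0))):
    u=(proj(c,X)[0]+.5-o)*10.5; print(u.round(0)); cv2.circle(i,tuple(u.astype(int)),3,col,-1)
cv2.imwrite("pics/f16.png",np.hstack([a,b]))
```

```text
[201.  90.]
[198. 127.]
[199. 176.]
[199. 185.]
```

View pics/f16.png

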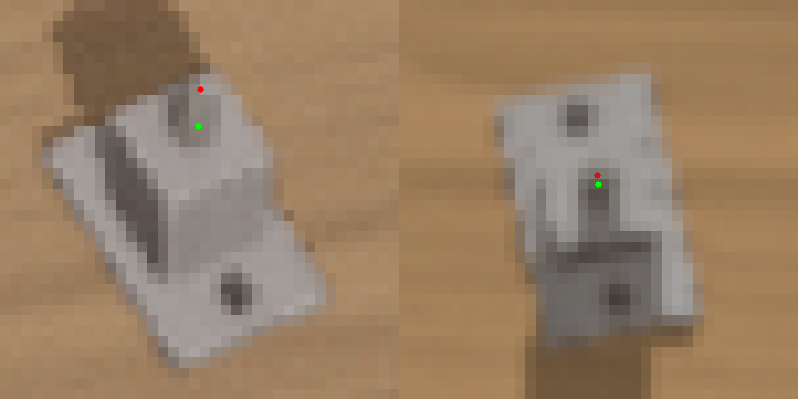

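```bash
python3 -m handwheel '[{"grip":40,"tx":-11,"ty":0,"tz":13,"wx":0,"wy":0,"wz":0},{"grip":40,"tx":-22,"ty":0,"tz":26,"wx":0,"wy":0,"wz":0},{"grip":40,"tx":-22,"ty":0,"tz":26,"wx":0,"wy":0,"wz":0},{"grip":40,"tx":-22,"ty":0,"tz":26,"wx":0,"wy":0,"wz":0},{"grip":40,"tx":-22,"ty":0,"tz":26,"wx":0,"wy":0,"wz":0},{"grip":40,"tx":-22,"ty":0,"tz":26,"wx":0,"wy":0,"wz":0},{"grip":40,"tx":-22,"ty":0,"tz":26,"wx":0,"wy":0,"wz":0},{"grip":40,"tx":-22,"ty":0,"tz":26,"wx":0,"wy":0,"wz":0},{"grip":40,"tx":-10,"ty":0,"tz":13.8,"wx":0,"wy":0,"wz":0},{"grip":40,"tx":0,"ty":0,"tz":0,"wx":0,"wy":0,"wz":0}]' 50
python3 -m handwheel '[{"grip":40,"tx":0,"ty":0,"tz":0,"wx":0,"wy":0,"wz":0},{"grip":40,"tx":0,"ty":0,"tz":0,"wx":0,"wy":0,"wz":0},{"grip":40,"tx":0,"ty":0,"tz":0,"wx":0,"wy":0,"wz":0}]' 50
```

```text
time_s: 27.33
eef_pos: [621.8, 20.4, 106.5]
ee_rot: [0.002, -0.001, -0.707, 0.707]
force: [-0.7, 0.1, -0.5]
grip_width: 0.501
time_s: 27.58
eef_pos: [620.1, 24.6, 107.9]
ee_rot: [-0.0, -0.001, 0.707, -0.707]
force: [-0.4, -0.3, 0.3]
grip_width: 0.505
```

```bash
python3 -m handwheel '[{"grip":40,"tx":-0.7,"ty":15,"tz":0.8,"wx":0,"wy":0,"wz":0},{"grip":40,"tx":0,"ty":14,"tz":0,"wx":0,"wy":0,"wz":0},{"grip":40,"tx":0,"ty":5,"tz":0,"wx":0,"wy":0,"wz":0},{"grip":40,"tx":0,"ty":0,"tz":0,"wx":0,"wy":0,"wz":0},{"grip":40,"tx":0,"ty":0,"tz":0,"wx":0,"wy":0,"wz":0},{"grip":40,"tx":0,"ty":0,"tz":0,"wx":0,"wy":0,"wz":0}]' 50
python3 - <<'E'
from h import *
S=cap("scene");print(sense()["eef_pos"])
im=S["pixels"][190:260,300:380,::-1].astype(float)*1.5
i=cv2.resize(np.clip(im,0,255).astype(np.uint8),None,fx=8,fy=8)
e=sense()["eef_pos"]; 
for z in(60,44,e[2]-4.5+26): print(z,((proj(S,[623,23,z])[0]+.5-(300,190))*8).round(0))
cv2.imwrite("pics/f17.png",i)
E
```

```text
time_s: 28.08
eef_pos: [621.8, 22.9, 75.3]
ee_rot: [-0.001, -0.0, -0.707, 0.707]
force: [0.3, 0.3, 0.2]
grip_width: 0.498
[621.88363537  22.82986435  75.28436503]
60 [328. 292.]
44 [326. 320.]
96.78436503236993 [333. 225.]
```

View pics/f17.png

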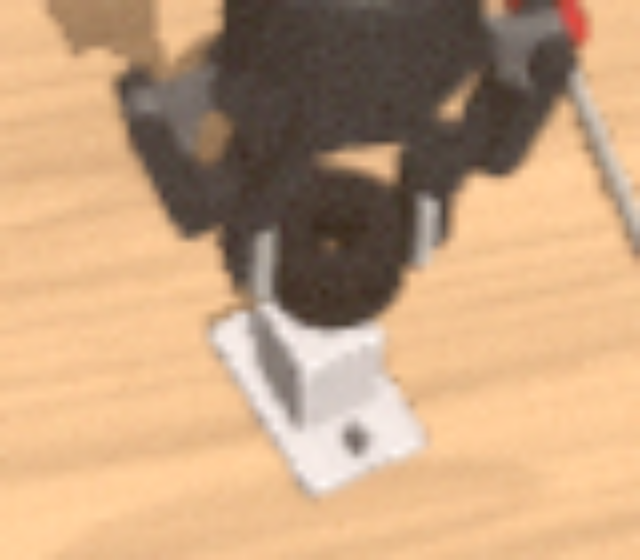

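```bash
python3 -m handwheel '[{"grip":40,"tx":1,"ty":5,"tz":0.8,"wx":0,"wy":0,"wz":0},{"grip":40,"tx":0,"ty":4,"tz":0,"wx":0,"wy":0,"wz":0},{"grip":40,"tx":0,"ty":2,"tz":0,"wx":0,"wy":0,"wz":0},{"grip":40,"tx":0,"ty":0,"tz":0,"wx":0,"wy":0,"wz":0},{"grip":40,"tx":0,"ty":0,"tz":0,"wx":0,"wy":0,"wz":0}]' 50
python3 -m handwheel '[{"grip":40,"tx":0,"ty":2,"tz":0,"wx":0,"wy":0,"wz":0},{"grip":40,"tx":0,"ty":2,"tz":0,"wx":0,"wy":0,"wz":0},{"grip":40,"tx":0,"ty":0,"tz":0,"wx":0,"wy":0,"wz":0}]' 50
python3 -m handwheel '[{"grip":40,"tx":0,"ty":2,"tz":0,"wx":0,"wy":0,"wz":0},{"grip":40,"tx":0,"ty":2,"tz":0,"wx":0,"wy":0,"wz":0},{"grip":40,"tx":0,"ty":0,"tz":0,"wx":0,"wy":0,"wz":0}]' 50
```

```text
time_s: 28.55
eef_pos: [620.4, 21.9, 63.1]
ee_rot: [-0.0, -0.0, 0.707, -0.707]
force: [-0.2, -0.4, -0.5]
grip_width: 0.504
time_s: 28.8
eef_pos: [620.3, 21.9, 58.8]
ee_rot: [-0.0, -0.0, 0.707, -0.707]
force: [0.2, 0.2, -0.5]
grip_width: 0.503
time_s: 29.05
eef_pos: [620.3, 21.9, 54.8]
ee_rot: [-0.0, -0.0, 0.707, -0.707]
force: [0.6, 0.8, 0.9]
grip_width: 0.502
```

```bash
python3 -m handwheel '[{"grip":40,"tx":0,"ty":2,"tz":0,"wx":0,"wy":0,"wz":0},{"grip":40,"tx":0,"ty":2,"tz":0,"wx":0,"wy":0,"wz":0},{"grip":40,"tx":0,"ty":0,"tz":0,"wx":0,"wy":0,"wz":0}]' 50
python3 -m handwheel '[{"grip":40,"tx":0,"ty":1,"tz":0,"wx":0,"wy":0,"wz":0},{"grip":40,"tx":0,"ty":0,"tz":0,"wx":0,"wy":0,"wz":0}]' 50
python3 -m handwheel '[{"grip":40,"tx":0,"ty":0.7,"tz":0,"wx":0,"wy":0,"wz":0},{"grip":40,"tx":0,"ty":0,"tz":0,"wx":0,"wy":0,"wz":0}]' 50
```

```text
time_s: 29.3
eef_pos: [620.3, 21.9, 50.8]
ee_rot: [-0.0, -0.0, 0.707, -0.707]
force: [-0.0, 0.7, -0.7]
grip_width: 0.505
time_s: 29.47
eef_pos: [620.5, 21.8, 50.1]
ee_rot: [-0.0, 0.0, 0.707, -0.707]
force: [0.0, 0.6, -0.0]
grip_width: 0.5
time_s: 29.63
eef_pos: [620.5, 21.8, 49.5]
ee_rot: [-0.0, 0.0, 0.707, -0.707]
force: [-0.2, -0.5, -0.4]
grip_width: 0.499
```

```bash
python3 -m handwheel '[{"grip":40,"tx":0,"ty":0.7,"tz":0,"wx":0,"wy":0,"wz":0},{"grip":40,"tx":0,"ty":0,"tz":0,"wx":0,"wy":0,"wz":0}]' 50
python3 -m handwheel '[{"grip":40,"tx":0,"ty":0.6,"tz":0,"wx":0,"wy":0,"wz":0},{"grip":40,"tx":0,"ty":0,"tz":0,"wx":0,"wy":0,"wz":0}]' 50
```

```text
time_s: 29.8
eef_pos: [620.5, 21.8, 49.0]
ee_rot: [0.0, -0.0, -0.707, 0.707]
force: [-0.1, 0.6, 0.0]
grip_width: 0.504
time_s: 29.97
eef_pos: [620.6, 21.9, 48.9]
ee_rot: [-0.0, -0.0, -0.707, 0.707]
force: [-2.1, -0.1, 4.9]
grip_width: 0.504
```

Contact at the expected height (48.9 vs 48.5 predicted). I release, retreat and look.

```bash
python3 -m handwheel '[{"grip":50,"tx":0,"ty":0,"tz":0,"wx":0,"wy":0,"wz":0},{"grip":62,"tx":0,"ty":0,"tz":0,"wx":0,"wy":0,"wz":0},{"grip":75,"tx":0,"ty":0,"tz":0,"wx":0,"wy":0,"wz":0},{"grip":75,"tx":0,"ty":0,"tz":0,"wx":0,"wy":0,"wz":0},{"grip":75,"tx":0,"ty":-10,"tz":0,"wx":0,"wy":0,"wz":0},{"grip":75,"tx":0,"ty":-25,"tz":0,"wx":0,"wy":0,"wz":0},{"grip":75,"tx":0,"ty":-35,"tz":0,"wx":0,"wy":0,"wz":0},{"grip":75,"tx":0,"ty":-35,"tz":0,"wx":0,"wy":0,"wz":0},{"grip":75,"tx":15,"ty":0,"tz":20,"wx":0,"wy":0,"wz":0},{"grip":75,"tx":20,"ty":0,"tz":30,"wx":0,"wy":0,"wz":0}]'
python3 -m handwheel '[{"grip":75,"tx":20,"ty":0,"tz":30,"wx":0,"wy":0,"wz":0},{"grip":75,"tx":20,"ty":0,"tz":30,"wx":0,"wy":0,"wz":0},{"grip":75,"tx":20,"ty":0,"tz":30,"wx":0,"wy":0,"wz":0},{"grip":75,"tx":20,"ty":0,"tz":30,"wx":0,"wy":0,"wz":0},{"grip":75,"tx":20,"ty":0,"tz":30,"wx":0,"wy":0,"wz":0},{"grip":75,"tx":20,"ty":0,"tz":30,"wx":0,"wy":0,"wz":0},{"grip":75,"tx":0,"ty":0,"tz":0,"wx":0,"wy":0,"wz":0},{"grip":75,"tx":0,"ty":0,"tz":0,"wx":0,"wy":0,"wz":0}]'
python3 - <<'E'
from h import *
S=cap("scene","sF.png");T=cap("top","tF.png");print(sense()["eef_pos"])
a=cv2.resize(S["pixels"][160:260,325:445,::-1],None,fx=3.3,fy=4)
b=cv2.resize(T["pixels"][140:240,205:325,::-1],None,fx=3.3,fy=4);cv2.imwrite("pics/f18.png",np.hstack([a,b]))
s0=cv2.imread("pics/scene0.png").astype(int);t0=cv2.imread("pics/top0.png").astype(int)
d=np.abs(t0-T["pixels"][:,:,::-1]).max(2)>40
n,l,st,c=cv2.connectedComponentsWithStats(d.astype(np.uint8));print([s.tolist() for s in st[1:] if s[4]>15])
E
```

```text
time_s: 30.8
eef_pos: [586.6, -27.2, 156.2]
ee_rot: [-0.003, -0.001, -0.707, 0.707]
force: [1.5, -1.1, -0.4]
grip_width: 0.88
time_s: 31.47
eef_pos: [464.9, -209.4, 154.1]
ee_rot: [0.001, -0.001, -0.707, 0.707]
force: [0.6, 0.5, 0.1]
grip_width: 0.878
[ 465.79633914 -207.75574084  153.78564433]
[[296, 159, 17, 16, 198], [218, 163, 20, 18, 230], [408, 175, 8, 6, 39], [404, 176, 12, 14, 53], [217, 185, 22, 25, 278], [296, 187, 15, 22, 182], [326, 186, 78, 117, 975], [382, 192, 70, 115, 2039], [297, 217, 20, 13, 128], [222, 219, 17, 28, 369], [296, 229, 21, 16, 152], [266, 285, 58, 50, 1467], [244, 288, 22, 23, 238], [195, 291, 77, 109, 2877], [330, 305, 56, 28, 750], [354, 308, 245, 92, 5756], [269, 320, 19, 39, 216], [286, 322, 8, 12, 39], [288, 326, 77, 74, 3042], [296, 334, 6, 5, 16], [547, 358, 38, 42, 866], [269, 363, 11, 27, 133], [358, 370, 5, 9, 30], [597, 375, 4, 9, 24], [537, 384, 6, 16, 40], [597, 385, 3, 8, 16], [365, 396, 24, 4, 73]]
```

View pics/f18.png

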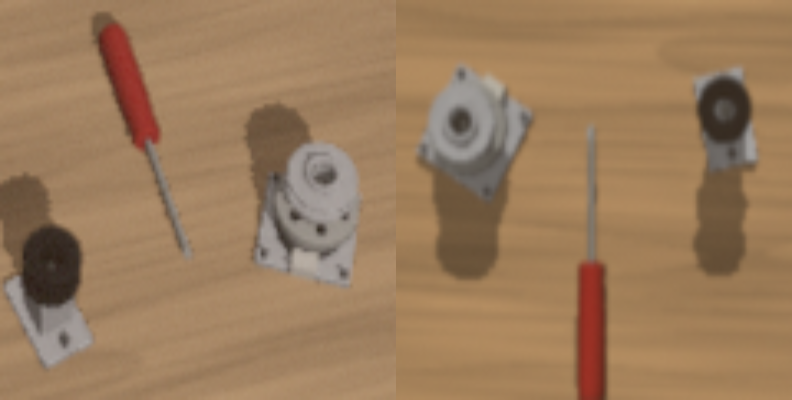

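View pics/sF.png

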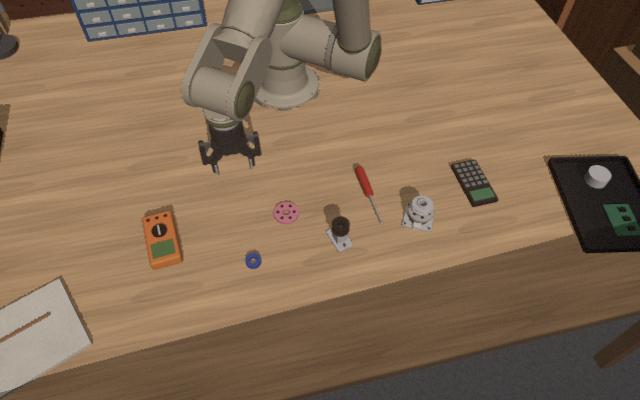

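```bash
python3 -c "
from rig import ctrl
print(ctrl.finish_job())"
```

```text
the job is handed in; nothing more can be done
None
```

The belt drive is back together and the job is handed in, at about 31.6 s on the robot clock. The flywheel, collar and drive pulley are on the motor shaft in that order, and the idler roller is on the bracket pin.

- **Seating:** each part met what is below it within about 0.5 mm of the height predicted from where I gripped it on the bench. In every case the force turned to roughly 4–6 N of contact.

| Part | Tool height at contact (mm) | Predicted (mm) |
|---|---|---|
| Flywheel | 19.3 | 19.1 |
| Collar | 36.5 | 36.1–36.5 |
| Pulley | 51.0 | 50.8 |
| Roller | 48.9 | 48.8 |

- **Final pictures:** both views show the stack upright on the motor and the roller level on the post, with shaft and pin in their bores. The multimeter, calculator, screwdriver, pink disc and blue ring look unmoved. Where the arm did not block the top view, comparing it with the first picture showed changes only at the parts moved and their shadows.
- **What disagreed:** the two cameras differed by about 2–4 mm. I used averages and checked each part against the shaft in the scene view before lowering. For the roller I compared against the predicted pin position, because the roller hid the pin.
- **Forces:** closing on the pulley briefly pushed up on the tool with 17.9 N (12.1 N on the roller), the highest in the readings I took at the end of each move. The arm held steady through both.

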